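# Sort used pull-off plates in the gauge rack and scrape the scrap off the shovel

## Task

Clear up after a pull-off test: slide every test plate that fits into the gauge rack, fully inside the mouth, and lay every plate that is too caked to enter on the shovel beside the tile chips. Then carry the loaded shovel to the scrap tub, set the front edge of its blade on the tub's near rim, the long one facing the shovel's place, while everything is still aboard, and tip it with the blade kept pressed on the rim until all of it has been scraped off into the tub. Lay the empty shovel flat again where it was, and do not disturb the other things on the bench.

Things in the scene. Friction and masses are not known exactly. Their poses are not given: they have to be found in the camera images.
- plate1: Used test plate, plated steel 40 x 40 x 6 mm, 0.08 kg, boss up; hexagon boss on its centre, 18 mm across flats (a pair faces +-x), 6 to 32 mm above the underside. Origin: centre of the steel's underside, z up. Clean, or caked with adhesive: a collar 53 x 53 x 5 mm round the edge, or a slab 40 x 40 x 8 mm stuck under the steel. Try it in the rack to tell. May be absent (None).
- plate2: Used test plate, plated steel 40 x 40 x 6 mm, 0.08 kg, boss up; hexagon boss on its centre, 18 mm across flats (a pair faces +-x), 6 to 32 mm above the underside. Origin: centre of the steel's underside, z up. Clean, or caked with adhesive: a collar 53 x 53 x 5 mm round the edge, or a slab 40 x 40 x 8 mm stuck under the steel. Try it in the rack to tell. May be absent (None).
- plate3: Used test plate, plated steel 40 x 40 x 6 mm, 0.08 kg, boss up; hexagon boss on its centre, 18 mm across flats (a pair faces +-x), 6 to 32 mm above the underside. Origin: centre of the steel's underside, z up. Clean, or caked with adhesive: a collar 53 x 53 x 5 mm round the edge, or a slab 40 x 40 x 8 mm stuck under the steel. Try it in the rack to tell. May be absent (None).
- plate4: Used test plate, plated steel 40 x 40 x 6 mm, 0.08 kg, boss up; hexagon boss on its centre, 18 mm across flats (a pair faces +-x), 6 to 32 mm above the underside. Origin: centre of the steel's underside, z up. Clean, or caked with adhesive: a collar 53 x 53 x 5 mm round the edge, or a slab 40 x 40 x 8 mm stuck under the steel. Try it in the rack to tell. May be absent (None).
- plate5: Used test plate, plated steel 40 x 40 x 6 mm, 0.08 kg, boss up; hexagon boss on its centre, 18 mm across flats (a pair faces +-x), 6 to 32 mm above the underside. Origin: centre of the steel's underside, z up. Clean, or caked with adhesive: a collar 53 x 53 x 5 mm round the edge, or a slab 40 x 40 x 8 mm stuck under the steel. Try it in the rack to tell. May be absent (None).
- plate6: Used test plate, plated steel 40 x 40 x 6 mm, 0.08 kg, boss up; hexagon boss on its centre, 18 mm across flats (a pair faces +-x), 6 to 32 mm above the underside. Origin: centre of the steel's underside, z up. Clean, or caked with adhesive: a collar 53 x 53 x 5 mm round the edge, or a slab 40 x 40 x 8 mm stuck under the steel. Try it in the rack to tell. May be absent (None).
- chip1: Broken tile chip, about 30 x 25 x 10 mm, 0.02 kg, on the front half of the shovel's blade at the start. Origin: centre of its underside. May be absent (None).
- chip2: Broken tile chip, about 30 x 25 x 10 mm, 0.02 kg, on the front half of the shovel's blade at the start. Origin: centre of its underside. May be absent (None).
- chip3: Broken tile chip, about 30 x 25 x 10 mm, 0.02 kg, on the front half of the shovel's blade at the start. Origin: centre of its underside. May be absent (None).
- shovel: Flat steel hand shovel, loose, about 0.3 kg. Origin: centre of the blade's underside; x to the open front edge, z up. Blade 150 (x) x 180 (y) x 3 mm; sides and back turned up to 15 mm above the underside, inner faces at y = +-87, x = -72 mm. Chips lie ahead of x = 0; the empty rear half takes three plates side by side (x = -43, y = -56, 0, 56 mm).
- shovel_grip (a point): Point on the axis of the straight black grip bar behind the blade, to take the shovel by: 118 mm behind the shovel's origin, 38 mm above the blade's underside. Axes as the shovel. The bar runs along x from 208 to 93 mm behind the shovel's origin, 22 mm wide (y), 24 mm high.
- shovel_edge (a point): Middle of the blade's front edge, underside, 75 mm ahead of the shovel's origin. Axes as the shovel. Chips and plates start to slide down the blade at a slope of about 25 to 37 degrees.
- rack: Gauge rack, fixed: two lipped steel rails on a 4 mm base, the slot where clean plates are kept. Origin: under the middle of its mouth; x points into the slot, z up. Slot 45 mm wide, 9 mm high under the lips, ends at a stop at x = 140 mm; a 26 mm gap between the lips lets the boss pass. Lips' top and stop 16 mm above the bench. Rails 71 mm wide over all. A row of three fits.
- rack_mouth (a point): Middle of the slot's mouth on its floor, 4 mm above the bench. Axes as the rack. The floor runs out 65 mm in front of the mouth, 85 mm wide, as a landing. A clean plate slides in freely, flat, from there, its sides along x (any quarter turn); a caked one stops at the mouth, too wide or too thick.
- tub: Scrap tub, blue sheet steel, fixed: open box 190 (x) x 240 (y) x 80 mm high, walls 4 mm, inner floor 4 mm up. Origin: under its centre; x points away from the shovel's place, so the near rim, the long one facing the shovel, is at x = -93 mm.
- tub_rim (a point): Middle of the tub's near rim (the long one facing the shovel's place), on top, 80 mm above the bench. Axes as the tub.
- star_knob: Black star knob with a stud, on the bench, 50 mm across, 46 mm high. Origin: underside. Bystander.
- resin_tin: Tin, 70 mm diameter, 85 mm high. Origin: underside. Bystander.
- spanner: Spanner, 180 mm long, lying on the bench. Bystander.
- load_cell: S-shaped aluminium load cell, 50 x 20 x 80 mm, standing on the bench. Origin: underside. Bystander.
Things that resemble listed ones, but are neither listed nor needed, are in the scene too. Leave any purple look-alike of the plate2 alone.

How it is judged:
On the way, in this order (a step that is already met when the one before it is completed fails the run):
1. all chips and all caked plates lie on the shovel's blade (x of plate1 in the frame of shovel between -0.075 and 0.08 m and y of plate1 in the frame of shovel between -0.088 and 0.088 m and z of plate1 in the frame of shovel between -0.002 and 0.035 m and x of plate4 in the frame of shovel between -0.075 and 0.08 m and y of plate4 in the frame of shovel between -0.088 and 0.088 m and z of plate4 in the frame of shovel between -0.002 and 0.035 m and x of plate6 in the frame of shovel between -0.075 and 0.08 m and y of plate6 in the frame of shovel between -0.088 and 0.088 m and z of plate6 in the frame of shovel between -0.002 and 0.035 m and x of chip1 in the frame of shovel between -0.075 and 0.08 m and y of chip1 in the frame of shovel between -0.088 and 0.088 m and z of chip1 in the frame of shovel between -0.002 and 0.035 m and x of chip2 in the frame of shovel between -0.075 and 0.08 m and y of chip2 in the frame of shovel between -0.088 and 0.088 m and z of chip2 in the frame of shovel between -0.002 and 0.035 m and x of chip3 in the frame of shovel between -0.075 and 0.08 m and y of chip3 in the frame of shovel between -0.088 and 0.088 m and z of chip3 in the frame of shovel between -0.002 and 0.035 m), for 0.2 s.
2. the blade's front edge rests on the tub's near rim (over 0.5 N) with everything still aboard (all of step 1 and contact force between shovel and tub above 0.5 N and x of shovel_edge in the frame of tub_rim between -0.015 and 0.05 m and z of shovel_edge in the frame of tub_rim between -0.03 and 0.02 m), for 0.1 s.
3. with the blade tipped over 20 degrees and pressed on the rim (over 0.5 N), all chips and caked plates are in the tub (contact force between shovel and tub above 0.5 N and angle between shovel's own z axis and vertical above 0.35 rad and x of plate1 in the frame of tub between -0.092 and 0.092 m and y of plate1 in the frame of tub between -0.117 and 0.117 m and z of plate1 in the frame of tub between 0 and 0.07 m and x of plate4 in the frame of tub between -0.092 and 0.092 m and y of plate4 in the frame of tub between -0.117 and 0.117 m and z of plate4 in the frame of tub between 0 and 0.07 m and x of plate6 in the frame of tub between -0.092 and 0.092 m and y of plate6 in the frame of tub between -0.117 and 0.117 m and z of plate6 in the frame of tub between 0 and 0.07 m and x of chip1 in the frame of tub between -0.092 and 0.092 m and y of chip1 in the frame of tub between -0.117 and 0.117 m and z of chip1 in the frame of tub between 0 and 0.07 m and x of chip2 in the frame of tub between -0.092 and 0.092 m and y of chip2 in the frame of tub between -0.117 and 0.117 m and z of chip2 in the frame of tub between 0 and 0.07 m and x of chip3 in the frame of tub between -0.092 and 0.092 m and y of chip3 in the frame of tub between -0.117 and 0.117 m and z of chip3 in the frame of tub between 0 and 0.07 m), for 0.1 s.
At the end, for the whole second after the job is handed in: Every clean plate lies flat in the rack with all of it inside the mouth (within 2 mm); every caked plate and every chip lies in the tub, below its rim; the shovel lies flat on the bench (within 3 degrees) within 80 mm of where it was at the start; all at rest (x of plate2 in the frame of rack_mouth between 0.018 and 0.125 m and y of plate2 in the frame of rack_mouth between -0.007 and 0.007 m and z of plate2 in the frame of rack_mouth between -0.003 and 0.006 m and x of plate3 in the frame of rack_mouth between 0.018 and 0.125 m and y of plate3 in the frame of rack_mouth between -0.007 and 0.007 m and z of plate3 in the frame of rack_mouth between -0.003 and 0.006 m and x of plate5 in the frame of rack_mouth between 0.018 and 0.125 m and y of plate5 in the frame of rack_mouth between -0.007 and 0.007 m and z of plate5 in the frame of rack_mouth between -0.003 and 0.006 m and x of plate1 in the frame of tub between -0.092 and 0.092 m and y of plate1 in the frame of tub between -0.117 and 0.117 m and z of plate1 in the frame of tub between 0 and 0.07 m and x of plate4 in the frame of tub between -0.092 and 0.092 m and y of plate4 in the frame of tub between -0.117 and 0.117 m and z of plate4 in the frame of tub between 0 and 0.07 m and x of plate6 in the frame of tub between -0.092 and 0.092 m and y of plate6 in the frame of tub between -0.117 and 0.117 m and z of plate6 in the frame of tub between 0 and 0.07 m and x of chip1 in the frame of tub between -0.092 and 0.092 m and y of chip1 in the frame of tub between -0.117 and 0.117 m and z of chip1 in the frame of tub between 0 and 0.07 m and x of chip2 in the frame of tub between -0.092 and 0.092 m and y of chip2 in the frame of tub between -0.117 and 0.117 m and z of chip2 in the frame of tub between 0 and 0.07 m and x of chip3 in the frame of tub between -0.092 and 0.092 m and y of chip3 in the frame of tub between -0.117 and 0.117 m and z of chip3 in the frame of tub between 0 and 0.07 m and height (world z) of shovel below 0.006 m and angle between shovel's own z axis and vertical below 0.06 rad and distance of shovel from where it was at the start of the episode below 0.08 m and linear speed of shovel below 0.02 m/s and linear speed of each of plate1, plate2, plate3, plate4, plate5, plate6, chip1, chip2, chip3 below 0.03 m/s); the robot touches nothing.
It fails at once if the star knob is moved more than 40 mm (distance of star_knob from where it was at the start of the episode above 0.04 m).
It fails at once if the resin tin is moved more than 40 mm (distance of resin_tin from where it was at the start of the episode above 0.04 m).
It fails at once if the spanner is moved more than 40 mm (distance of spanner from where it was at the start of the episode above 0.04 m).
It fails at once if the load cell is moved more than 40 mm (distance of load_cell from where it was at the start of the episode above 0.04 m).
Of plate1, plate2, plate3, plate4, plate5, plate6 only 4 to 5 are there at a start; the rules pass over those that are not, and their reading is None.
Of chip1, chip2, chip3 only 2 to 3 are there at a start; the rules pass over those that are not, and their reading is None.
At some moment in a run one of plate1, plate2, plate3, plate4, plate5, plate6 may be knocked a few centimetres aside while the robot is not near it.
It also fails if it takes over 208 s, if anything falls off the work surface, if the arm or the gripper's body presses on something with over 40 N, if the wrist force passes 120 N, or if a joint passes its speed limit or range.

## Robot

A 6-joint arm with a two-finger parallel gripper is mounted at the origin on the work surface. World frame = base frame: x ahead of the robot, y to its left, z up, the work surface at z = 0. Lengths are in m, angles in rad, forces in N, time in s.
With the tool pointing down it reaches from about 0.375 to 0.75 m from the base axis. Payload 9 kg.
Tool frame: the origin (TCP) lies between the finger pads; the fingertips stand 22 mm ahead of it and the grasp point (between the pads) lies 3 mm ahead of it; z points along the fingers, y is the direction in which the jaws open and shut (so a half turn about z gives the same grasp; the last joint's range is limited). The gripper opens to 85 mm and grips with 20 to 120 N. Pads are 22 mm wide; open, the fingers measure 114 mm over their backs; the gripper's body (76 mm by 85 mm) begins 54 mm behind the grasp point. The pads swing forward as they close: fully open they stand 13 mm farther back than shut.
Start: joints at [-1.533, 0.104, 0.097, 1.564, 0, 1.353], TCP at [0.152, -0.581, 0.253] pointing down, gripper open.
Joint ranges: [-2.99, 2.99], [-0.84, 1.86], [-1.1, 1.16], [-1.84, 2.11], [-1.51, 1.56], [-3.14, 3.14]. Speed limits (rad/s): [2.22, 2.22, 2.57, 3.14, 3.14, 3.14].

## Interface

Orientations are given as a unit quaternion [x, y, z, w].
In Python, from plant import arm, cams gives the robot as it stands.
- The arm moves only by the tool play_rows, never from a script. Its argument "targets" is a list of rows, each an object of numbers: "claw": the gripper command: -1 is fully open, 1 is shut, values between are in proportion; "tx", "ty", "tz": the shift along the tool's x, y, z in mm; "twist": the turn about the tool's z in degrees. A call has 1 to 8 rows; each row shifts and turns the commanded pose from where the row before left it, along the tool's axes as they then stand; what a row does not reach is not made up. A row lasts 1/10 s, in which the tool goes at most 50 mm and 8.59 degrees, less where a joint would pass 70% of its speed; a pose out of reach is approached as far as the arm can. A call with a gripper value outside its range is refused whole. The fingers move at their own pace and stop on an object; "force" is the grip in N (left out, the last holds). Time passes only in rows, so rows that do not move let the fingers close. It gives the time, the measured TCP pose, the force and the opening at its end, in the units of the state.
- arm.read_state(): the state, without advancing time (a new reading comes with each control period).
- cams.capture(name): name is "scene" or "top"; returns the picture (384x512x3 uint8, red, green, blue); there is no depth.
- cams.calibration(name): a dict with "fx", "fy", "cx", "cy" (pixels), "dist_coeffs" ([k1, k2, p1, p2, k3] as OpenCV has them; the pictures are not rectified), "cam_to_world" (4x4, takes a point from camera to world coordinates). Camera axes: x right, y down, z forward; pixel columns grow to the right and rows downward; lengths in m; the calibration is good to about 2 mm. A picture is of the moment at which its call begins. calibration takes no time and is no camera call.
- arm.job_done(): hands the job in, once; it reports no verdict.
The state is a dict: "clock": time; "joints": joint angles; "joint_velocities": joint speeds; "effort": joint torques, N m; "tcp_pos": TCP position; "tool_rot": TCP orientation; "wrist_force": force on the tool from outside, world axes, zero at the start; "moment": the same for the moment, N m; "width": finger opening in m.
Only numpy, scipy, OpenCV 4.12 (cv2) and the standard library are available. Lean on these libraries where they do the work, as an engineer would, in place of code of your own. Each camera call takes 0.05 s, during which the arm holds its last target. There are 200 camera calls.

## Working session

There is one attempt and no reset: what is moved stays moved. The work goes in short steps, Python scripts to look and compute and a tool call to move; the robot and the scene stay as the last step left them, time stands still between calls to the robot, and variables do not carry over. Pictures are saved under pics/ and viewed, about 12 in all and at most 16, crops included, and the job is handed in when it is done.

Besides the shell and the picture viewer there is one more tool, called after "Call:" in YAML: its name, and indented under it one key for each argument. play_rows: Moves the arm, as the interface text tells. Its arguments: {"type":"object","properties":{"targets":{"type":"array"},"force":{"type":"number"}},"required":["targets"]}

```bash
mkdir -p pics; ls; cat > h.py <<'E'
import numpy as np, cv2
from plant import arm, cams
def K(n):
    c=cams.calibration(n); return np.array([[c['fx'],0,c['cx']],[0,c['fy'],c['cy']],[0,0,1.]]),np.array(c['dist_coeffs'],float),np.array(c['cam_to_world'])
def cast(n,uv,z):
    k,d,T=K(n); p=cv2.undistortPoints(np.array(uv,float).reshape(-1,1,2),k,d)[:,0]
    r=np.c_[p,np.ones(len(p))]@T[:3,:3].T; o=T[:3,3]
    return o+r*((z-o[2])/r[:,2])[:,None]
def proj(n,P):
    k,d,T=K(n); W=np.linalg.inv(T); return cv2.projectPoints(np.array(P,float).reshape(-1,1,3),cv2.Rodrigues(W[:3,:3])[0],W[:3,3],k,d)[0][:,0]
def snap(n,f):
    im=cams.capture(n); cv2.imwrite('pics/'+f+'.png',im[:,:,::-1]); return im
E
python3 - <<'E'
from h import *
for n in('scene','top'):
    snap(n,n+'0'); k,d,T=K(n); print(n,k[0,0],k[:2,2],d,T.round(3).tolist())
a=cv2.imread('pics/top0.png');cv2.imwrite('pics/top0b.png',cv2.resize(a,(800,600),interpolation=cv2.INTER_CUBIC))
a=cv2.imread('pics/scene0.png');cv2.imwrite('pics/scene0b.png',cv2.resize(a,(800,600),interpolation=cv2.INTER_CUBIC))
print(arm.read_state())
E
```

```text
pics
scene 428.31593936871957 [260.77084607 190.21667511] [-0.02904203  0.          0.          0.          0.        ] [[0.852, 0.313, -0.419, 1.079], [0.523, -0.476, 0.707, -0.862], [0.021, -0.822, -0.57, 0.743], [0.0, 0.0, 0.0, 1.0]]
top 367.25160249004534 [252.26275216 192.94625835] [-0.08626377  0.          0.          0.          0.        ] [[-0.002, -0.994, 0.108, 0.499], [-1.0, 0.003, 0.009, -0.057], [-0.009, -0.108, -0.994, 1.094], [0.0, 0.0, 0.0, 1.0]]
{'clock': 0.1, 'joints': array([-1.53268154e+00,  1.04644500e-01,  9.65697285e-02,  1.56389155e+00,
        4.62984836e-06,  1.35310531e+00]), 'joint_velocities': array([ 0.00077109, -0.0016795 ,  0.0032038 , -0.00040139, -0.00093453,
       -0.00073925]), 'effort': array([ 5.33308194e-03, -5.58211470e+01,  5.04713738e+01,  1.33646216e-02,
       -2.51817091e-04, -2.00776995e-06]), 'tcp_pos': array([ 0.1518206 , -0.58020486,  0.25260968]), 'tool_rot': array([ 9.91831399e-01,  1.27554431e-01,  5.47609695e-05, -5.82434476e-04]), 'wrist_force': array([ 0.28288407,  0.62699689, -0.67008815]), 'moment': array([-0.0041319 ,  0.02401035, -0.02106536]), 'width': 0.08525047959780421}
```

View pics/top0b.png

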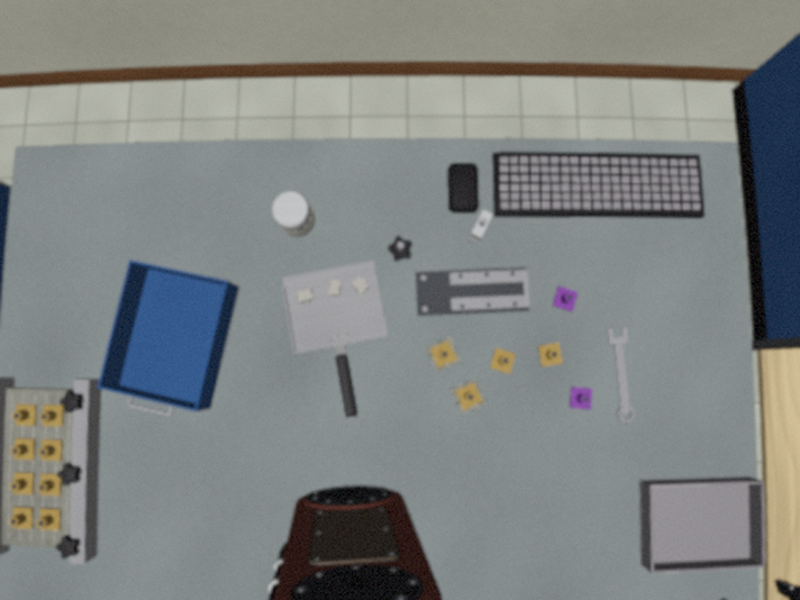

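View pics/scene0b.png

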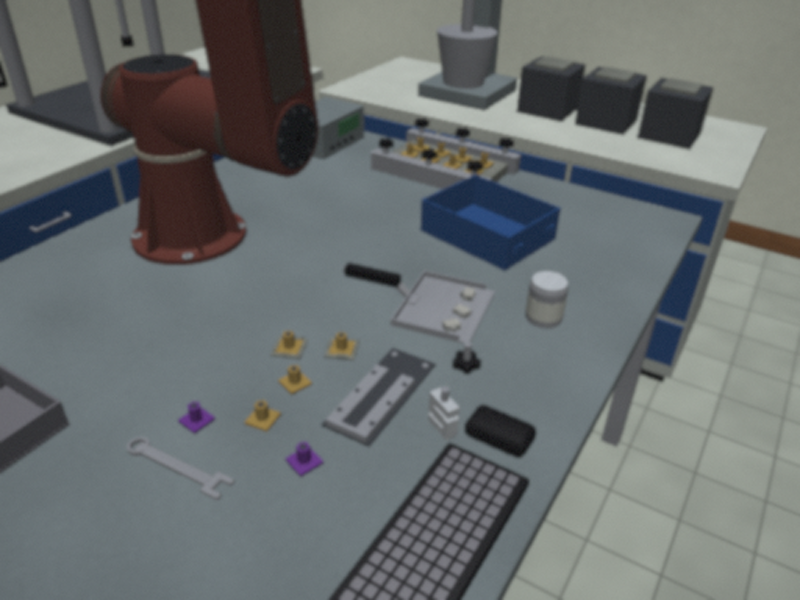

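Candidates, in 800x600 top-view pixels:
- Gold plates on the bench: (444,353), (503,360), (551,354), (469,396). These are the wanted ones.
- Purple look-alikes: (566,298) and (581,398). Leave alone.
- Gold studs in the fixture at far left (8 of them). Leave alone.
- Grey tray at (700,520), which is not the tub. The tub is the blue box at (170,335).

Next I'll check this with a close crop and measure.

```bash
python3 - <<'E'
from h import *
t=cv2.imread('pics/top0.png');s=cv2.imread('pics/scene0.png')
print('tcp px',proj('top',[[.152,-.581,.25]]),proj('scene',[[.152,-.581,.25]]))
for n,im in(('top',t),('scene',s)):
    h=cv2.cvtColor(im,cv2.COLOR_BGR2HSV)
    m=cv2.inRange(h,(12,90,60),(32,255,255))
    c,_=cv2.findContours(m,cv2.RETR_EXTERNAL,cv2.CHAIN_APPROX_NONE)
    for q in c:
        if cv2.contourArea(q)>40:
            r=cv2.minAreaRect(q); print(n,np.round(r[0],1),np.round(r[1],1),round(r[2]),cv2.contourArea(q),cast(n,[r[0]],.006).round(3)[0,:2])
a=cv2.resize(t[160:275,165:405],None,fx=3.3,fy=3.3,interpolation=cv2.INTER_CUBIC)
b=cv2.resize(s[200:320,140:330],None,fx=3.3,fy=3.3,interpolation=cv2.INTER_CUBIC)
cv2.imwrite('pics/c1.png',a);cv2.imwrite('pics/c2.png',b);print(a.shape,b.shape)
E
```

```text
tcp px [[482.11200066 380.5669852 ]] [[-56.33129417 180.9480631 ]]
top [ 31. 332.] [12. 14.] 90 142.0 [0.198 0.622]
top [ 13.5 331. ] [12. 13.] 90 139.5 [0.198 0.68 ]
top [ 32.  309.5] [13. 14.] 90 146.5 [0.265 0.62 ]
top [ 14.5 309. ] [12. 13.] 90 134.5 [0.265 0.678]
top [ 32.  287.7] [13.8 12.9] 7 136.5 [0.331 0.622]
top [ 14.5 287. ] [12. 13.] 90 136.0 [0.331 0.68 ]
top [ 33.  265.5] [13. 14.] 90 151.5 [0.398 0.621]
top [ 15.5 265. ] [12. 13.] 90 136.5 [0.398 0.679]
top [299.5 253. ] [13.  12.5] 63 138.0 [ 0.44  -0.185]
top [321.3 230.5] [12.5 12.4] 16 132.5 [ 0.505 -0.251]
top [351.7 226.6] [12.5 12.7] 81 136.0 [ 0.517 -0.341]
top [283.2 226.4] [12.5 12.5] 63 134.5 [ 0.518 -0.138]
top [240.   46.7] [ 13.7 480. ] 90 2911.0 [ 1.083 -0.009]
scene [167.5 267. ] [14.9 16.4] 36 179.5 [ 0.518 -0.345]
scene [187.8 243.3] [14.8 14.2] 49 150.0 [ 0.505 -0.253]
scene [218.3 220.3] [13.9 10.8] 5 107.0 [ 0.515 -0.135]
scene [185.3 220.4] [12.5 13.9] 27 114.5 [ 0.44  -0.184]
scene [488.9 152.7] [48.5 10.9] 15 462.0 [1.095 0.701]
scene [292.3 102.2] [ 8.6 15.1] 54 70.0 [0.302 0.695]
scene [280.1  97.2] [ 8.2 11.2] 60 40.5 [0.231 0.714]
scene [265.1  95.3] [ 8.1 15. ] 60 66.0 [0.165 0.695]
(380, 792, 3) (396, 627, 3)
```

View pics/c1.png

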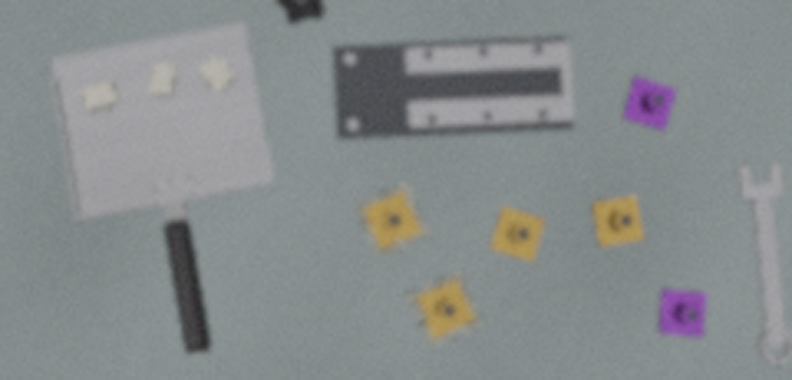

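View pics/c2.png

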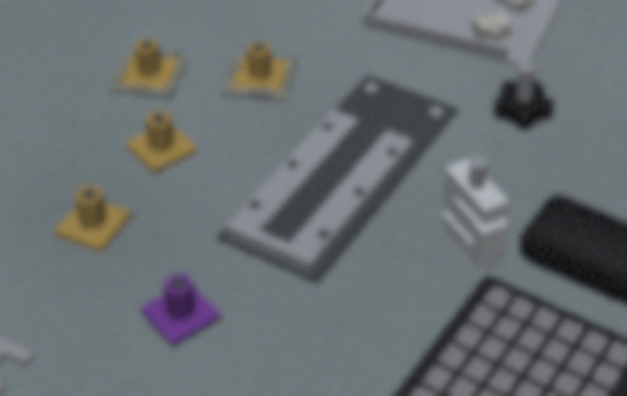

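Plates A (crop 392,218) and B (445,308) show greyish collar fringes. C (518,232) and D (620,220) look bare, and the crop confirms the purple ones are look-alikes. Next: poses of the rack, shovel and tub.

```bash
python3 - <<'E'
from h import *
t=cv2.imread('pics/top0.png');s=cv2.imread('pics/scene0.png')
f=lambda c:np.array(c)/3.3+[165,160]
print('base corners z4',cast('top',f([(333,47),(340,138)]),.004).round(4).tolist())
print('far z16',cast('top',f([(572,38),(574,128)]),.016).round(4).tolist())
print('mouth rails z16',cast('top',f([(405,47),(405,129)]),.016).round(4).tolist())
print('gap',cast('top',f([(405,71),(405,97),(560,69),(562,95)]),.010).round(4).tolist())
print('blade z15/3',cast('top',f([(53,60),(247,24)]),.003).round(4).tolist(),cast('top',f([(273,183),(80,217)]),.015).round(4).tolist())
print('bar z50',cast('top',f([(175,222),(198,350)]),.05).round(4).tolist())
print('tub top cam z80',cast('top',np.array([(131,262),(238,285),(208,409),(101,388)])*.64,.08).round(3).tolist())
print('tub base right',cast('top',np.array([(238,285),(208,409)])*.64,.0).round(3).tolist())
print('tub scene z80',cast('scene',np.array([(422,205),(480,178),(558,210),(505,238)])*.64,.08).round(3).tolist())
h=cv2.cvtColor(t,cv2.COLOR_BGR2HSV)
m=cv2.inRange(t,(0,0,0),(75,75,75));m[:,:200]=0
c,_=cv2.findContours(m[160:215,255:350],cv2.RETR_EXTERNAL,cv2.CHAIN_APPROX_NONE)
for q in c:
  if cv2.contourArea(q)>60:
    r=cv2.boxPoints(cv2.minAreaRect(q))+[255,160]; print('dark',cast('top',r,.004).round(4).tolist())
# sides of gold plates: darker?
for uv in((299.5,253),(321.3,230.5),(351.7,226.6),(283.2,226.4)):
  pass
a=cv2.resize(t[160:275,60:160],None,fx=4,fy=4,interpolation=cv2.INTER_CUBIC)
b=cv2.resize(s[100:230,215:365],None,fx=3.5,fy=3.5,interpolation=cv2.INTER_CUBIC)[:460]
o=np.zeros((460,a.shape[1]+b.shape[1],3),np.uint8);o[:,:a.shape[1]]=a[:460];o[:b.shape[0],a.shape[1]:]=b;cv2.imwrite('pics/c3.png',o[:600,:]);print(o.shape)
E
```

```text
base corners z4 [[0.6744, -0.0878, 0.004], [0.5913, -0.0936, 0.004]]
far z16 [[0.6802, -0.3035, 0.016], [0.5986, -0.303, 0.016]]
mouth rails z16 [[0.6723, -0.1522, 0.016], [0.5982, -0.1513, 0.016]]
gap [[0.6513, -0.1525, 0.01], [0.6277, -0.1522, 0.01], [0.6528, -0.2931, 0.01], [0.6291, -0.2943, 0.01]]
blade z15/3 [[0.6636, 0.1681, 0.003], [0.6961, -0.0094, 0.003]] [[0.5504, -0.0333, 0.015], [0.5203, 0.1388, 0.015]]
bar z50 [[0.5153, 0.0502, 0.05], [0.4064, 0.03, 0.05]]
tub top cam z80 [[0.684, 0.435, 0.08], [0.64, 0.234, 0.08], [0.419, 0.282, 0.08], [0.454, 0.482, 0.08]]
tub base right [[0.652, 0.257, 0.0], [0.413, 0.309, 0.0]]
tub scene z80 [[0.433, 0.277, 0.08], [0.476, 0.474, 0.08], [0.69, 0.423, 0.08], [0.646, 0.246, 0.08]]
(460, 925, 3)
```

```bash
python3 -c "
import cv2;a=cv2.imread('pics/c3.png');cv2.imwrite('pics/c3.png',cv2.resize(a,(800,int(a.shape[0]*800/a.shape[1]))))"
```

```text
(no output)
```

View pics/c3.png

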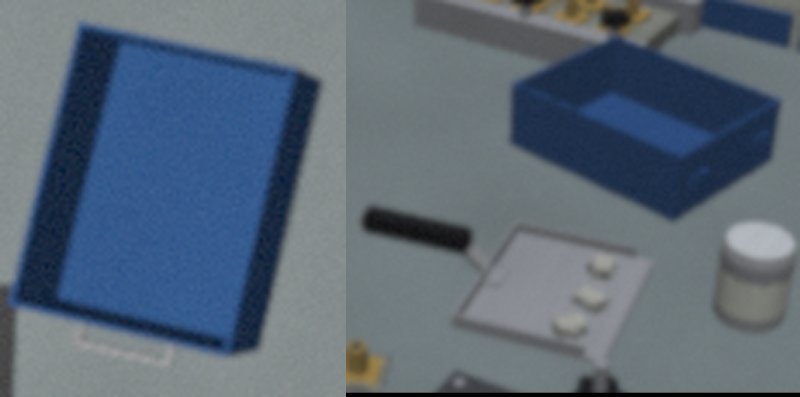

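```bash
python3 - <<'E'
from h import *
T=np.array([(297,70),(232,352),(82,25),(12,302)])/3.46+[60,160]
S=(np.array([(683,155),(513,87),(778,102),(615,40)])-[346,0])/3.027+[215,100]
a=cast('top',T,.08);b=cast('scene',S,.08);print(a.round(3).tolist());print(b.round(3).tolist())
for p in(a,b):
  m=(p[0]+p[1])/2;d=p[0]-p[1];print('near mid',m.round(3),np.linalg.norm(d),'x-axis deg',np.degrees(np.arctan2(d[1],d[0]))+90,'depth',np.linalg.norm((p[2]+p[3])/2-m), 'c',p.mean(0).round(3))
E
```

```text
[[0.647, 0.252, 0.08], [0.419, 0.3, 0.08], [0.685, 0.436, 0.08], [0.457, 0.485, 0.08]]
[[0.651, 0.258, 0.08], [0.424, 0.294, 0.08], [0.69, 0.429, 0.08], [0.463, 0.473, 0.08]]
near mid [0.533 0.276 0.08 ] 0.2322221882611826 x-axis deg 78.28139359247926 depth 0.1885450665736884 c [0.552 0.368 0.08 ]
near mid [0.538 0.276 0.08 ] 0.22945222041279292 x-axis deg 80.985288474398 depth 0.17949861236951153 c [0.557 0.363 0.08 ]
```

```bash
cat >> h.py <<'E'
def cur():
    from scipy.spatial.transform import Rotation as R
    s=arm.read_state(); m=R.from_quat(s['tool_rot']).as_matrix()
    return s,np.degrees(np.arctan2(m[1,0],m[0,0]))
def rows(*wps,step=45,start=None):
    """wps: (x,y,z,psi[,step]); prints per-leg n rows and per-row deltas (mm,deg)"""
    s,psi=cur(); p=np.array(s['tcp_pos'])*1000
    if start: p=np.array(start[:3])*1000; psi=start[3]
    else: print('at',(p/1000).round(4),'psi',psi.round(1),'w',round(s['width'],4),'F',s['wrist_force'].round(1),'t',s['clock'])
    for w in wps:
        d=np.array(w[:3])*1000-p; dpsi=(w[3]-psi+180)%360-180; st=w[4] if len(w)>4 else step
        a=np.radians(psi); D=np.array([d[0]*np.cos(a)+d[1]*np.sin(a), d[0]*np.sin(a)-d[1]*np.cos(a), -d[2]])
        print('leg shift tx,ty,tz',D.round(1),'| n',int(np.ceil(np.linalg.norm(D)/st)),'| then twist',round(-dpsi,1),'n',int(np.ceil(abs(dpsi)/8.5)))
        p=np.array(w[:3])*1000; psi=w[3]
E
python3 - <<'E'
from h import *
t=cv2.imread('pics/top0.png')
g=cv2.cvtColor(t,cv2.COLOR_BGR2GRAY).astype(float)
# gap centre per column (dark between light lips)
for c in(292,298,304,310,316,322,328):
    v=np.arange(176,196); col=g[176:196,c-1:c+2].mean(1); w=np.clip(col.max()-25-col,0,None)
    vc=(v*w).sum()/w.sum(); print(c,round(vc,2),cast('top',[(c,vc)],.012)[0].round(4))
    v=np.arange(165,205); col=g[165:205,c-1:c+2].mean(1)
    if c in(298,322): print(col.astype(int).tolist())
for r in (178,181,192,195): print(r,g[r-1:r+1,255:345].mean(0).astype(int).tolist())
rows((.152,-.58,.253,90),(.505,-.251,.15,90))
E
```

```text
292 185.83 [ 0.6381 -0.1648  0.012 ]
298 185.62 [ 0.6386 -0.1827  0.012 ]
[135, 138, 136, 137, 137, 137, 133, 118, 116, 139, 155, 162, 161, 162, 161, 157, 140, 110, 87, 79, 79, 79, 81, 83, 101, 135, 156, 163, 163, 159, 155, 153, 144, 119, 97, 102, 122, 135, 137, 135]
304 185.37 [ 0.6393 -0.2006  0.012 ]
310 185.16 [ 0.6399 -0.2185  0.012 ]
316 184.87 [ 0.6407 -0.2364  0.012 ]
322 184.63 [ 0.6414 -0.2543  0.012 ]
[135, 138, 137, 138, 137, 131, 119, 113, 133, 154, 159, 161, 160, 161, 156, 137, 105, 84, 78, 76, 79, 76, 81, 97, 132, 153, 160, 162, 159, 160, 156, 143, 115, 93, 105, 125, 136, 139, 138, 139]
328 184.46 [ 0.6419 -0.2723  0.012 ]
178 [141, 142, 141, 140, 141, 143, 141, 142, 144, 141, 131, 104, 87, 97, 123, 144, 145, 126, 98, 82, 78, 80, 80, 80, 78, 82, 78, 80, 83, 79, 78, 88, 115, 144, 157, 161, 162, 158, 151, 140, 143, 155, 162, 162, 161, 160, 163, 161, 160, 160, 163, 160, 162, 160, 159, 154, 152, 155, 159, 161, 160, 161, 160, 161, 159, 162, 161, 160, 160, 161, 160, 157, 158, 158, 159, 160, 159, 159, 158, 159, 159, 159, 153, 145, 139, 136, 137, 138, 138, 137]
181 [140, 142, 
[... 786 characters left out ...]
7, 158, 158, 158, 161, 160, 160, 153, 143, 138, 139, 139, 139, 138]
195 [142, 144, 143, 143, 143, 142, 144, 144, 144, 142, 141, 125, 98, 79, 80, 84, 91, 94, 84, 80, 76, 79, 81, 78, 80, 78, 80, 78, 80, 80, 77, 78, 88, 117, 145, 157, 162, 159, 157, 147, 136, 139, 151, 160, 161, 162, 162, 161, 161, 161, 161, 162, 162, 163, 161, 156, 143, 126, 130, 149, 159, 159, 159, 158, 159, 158, 160, 156, 158, 157, 160, 157, 151, 131, 121, 133, 147, 155, 157, 156, 157, 156, 157, 150, 142, 139, 136, 138, 138, 137]
at [ 0.1518 -0.5802  0.2526] psi 14.7 w 0.0853 F [ 0.3  0.6 -0.7] t 0.1
leg shift tx,ty,tz [ 0.2 -0.2 -0.4] | n 1 | then twist -75.3 n 9
leg shift tx,ty,tz [329. 353. 103.] | n 11 | then twist 0 n 0
```

Call:
play_rows:
  targets:
    - {"claw": -0.2,"twist": -8.5}
    - {"claw": -0.2,"twist": -8.5}
    - {"claw": -0.2,"twist": -8.5}
    - {"claw": -0.2,"twist": -8.5}
    - {"claw": -0.2,"twist": -8.5}
    - {"claw": -0.2,"twist": -8.5}
    - {"claw": -0.2,"twist": -8.5}
  force: 30

```text
$.targets[0]: bad value
```

Call:
play_rows:
  targets:
    - {"claw": -0.2,"tx": 0,"ty": 0,"tz": 0,"twist": -8.5}
    - {"claw": -0.2,"tx": 0,"ty": 0,"tz": 0,"twist": -8.5}
    - {"claw": -0.2,"tx": 0,"ty": 0,"tz": 0,"twist": -8.5}
    - {"claw": -0.2,"tx": 0,"ty": 0,"tz": 0,"twist": -8.5}
    - {"claw": -0.2,"tx": 0,"ty": 0,"tz": 0,"twist": -8.5}
    - {"claw": -0.2,"tx": 0,"ty": 0,"tz": 0,"twist": -8.5}
    - {"claw": -0.2,"tx": 0,"ty": 0,"tz": 0,"twist": -8.3}
  force: 30

```text
clock: 0.8
tcp_pos: [0.1518, -0.5803, 0.2528]
tool_rot: [0.797, 0.604, 0.0, -0.0]
wrist_force: [-0.4, 0.2, 0.2]
width: 0.0513
```

```bash
python3 - <<'E'
from h import *
rows((.505,-.251,.12,74))
E
```

```text
at [ 0.1518 -0.5803  0.2528] psi 74.3 w 0.0513 F [-0.4  0.2  0.2] t 0.8
leg shift tx,ty,tz [412.6 250.9 132.8] | n 12 | then twist 0.3 n 1
```

Call:
play_rows:
  targets:
    - {"claw": -0.2,"tx": 34.4,"ty": 20.9,"tz": 8,"twist": 0}
    - {"claw": -0.2,"tx": 34.4,"ty": 20.9,"tz": 8,"twist": 0}
    - {"claw": -0.2,"tx": 34.4,"ty": 20.9,"tz": 8,"twist": 0}
    - {"claw": -0.2,"tx": 34.4,"ty": 20.9,"tz": 8,"twist": 0}
    - {"claw": -0.2,"tx": 34.4,"ty": 20.9,"tz": 8,"twist": 0}
    - {"claw": -0.2,"tx": 34.4,"ty": 20.9,"tz": 8,"twist": 0}
    - {"claw": -0.2,"tx": 34.4,"ty": 20.9,"tz": 8,"twist": 0}
    - {"claw": -0.2,"tx": 34.4,"ty": 20.9,"tz": 8,"twist": 0}

```text
clock: 1.6
tcp_pos: [0.3895, -0.3608, 0.1887]
tool_rot: [0.799, 0.601, 0.0, -0.0]
wrist_force: [0.0, -0.3, 0.4]
width: 0.0511
```

Call:
play_rows:
  targets:
    - {"claw": -0.2,"tx": 34.4,"ty": 20.9,"tz": 15,"twist": 0}
    - {"claw": -0.2,"tx": 34.4,"ty": 20.9,"tz": 15,"twist": 0}
    - {"claw": -0.2,"tx": 34.4,"ty": 20.9,"tz": 20,"twist": 0}
    - {"claw": -0.2,"tx": 34.2,"ty": 20.9,"tz": 20,"twist": 0}
    - {"claw": -0.2,"tx": 0,"ty": 0,"tz": 0,"twist": 0}
    - {"claw": -0.2,"tx": 0,"ty": 0,"tz": 0,"twist": 0}

```text
clock: 2.2
tcp_pos: [0.5067, -0.2522, 0.1184]
tool_rot: [0.798, 0.602, -0.0, -0.001]
wrist_force: [0.4, 0.7, 0.5]
width: 0.0508
```

```bash
python3 - <<'E'
from h import *
rows((.505,-.251,.036,74))
t=snap('top','t1');s=snap('scene','s1')
a=cv2.resize(t[150:290,230:400],None,fx=2.8,fy=2.8,interpolation=cv2.INTER_CUBIC)
b=cv2.resize(s[190:320,120:290],None,fx=2.8,fy=2.8,interpolation=cv2.INTER_CUBIC)
o=np.zeros((400,960,3),np.uint8);o[:392,:476]=a[:392];o[:364,480:956]=b;cv2.imwrite('pics/c4.png',cv2.resize(o,(800,333))[:,:,::-1])
E
```

```text
at [ 0.5067 -0.2522  0.1184] psi 74.1 w 0.0508 F [0.4 0.7 0.5] t 2.2
leg shift tx,ty,tz [ 0.7 -2.  82.4] | n 2 | then twist 0.1 n 1
```

View pics/c4.png

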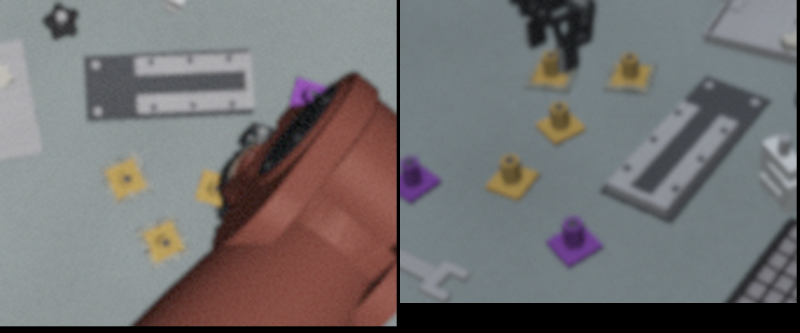

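The gripper hovers over C and nothing has moved. C is at crop (559,120) in the right half, and the rack is clear. Descending.

Call:
play_rows:
  targets:
    - {"claw": -0.2,"tx": 0,"ty": -2,"tz": 30,"twist": 0}
    - {"claw": -0.2,"tx": 0,"ty": 0,"tz": 30,"twist": 0}
    - {"claw": -0.2,"tx": 0,"ty": 0,"tz": 22,"twist": 0}
    - {"claw": -0.2,"tx": 0,"ty": 0,"tz": 0,"twist": 0}
    - {"claw": 0.5,"tx": 0,"ty": 0,"tz": 0,"twist": 0}
    - {"claw": 0.8,"tx": 0,"ty": 0,"tz": 0,"twist": 0}
    - {"claw": 0.8,"tx": 0,"ty": 0,"tz": 0,"twist": 0}
    - {"claw": 0.8,"tx": 0,"ty": 0,"tz": 0,"twist": 0}
  force: 20

```text
clock: 3.1
tcp_pos: [0.5058, -0.254, 0.0395]
tool_rot: [0.799, 0.601, -0.0, 0.002]
wrist_force: [-2.2, -1.1, 7.3]
width: 0.0195
```

```bash
python3 - <<'E'
from h import *
rows((.505,-.251,.036,74))
E
```

```text
at [ 0.5058 -0.254   0.0395] psi 73.9 w 0.0195 F [-2.2 -1.1  7.3] t 3.1
leg shift tx,ty,tz [ 2.7 -1.6  3.5] | n 1 | then twist -0.1 n 1
```

Call:
play_rows:
  targets:
    - {"claw": 1,"tx": 0,"ty": 0,"tz": 0,"twist": 0}
    - {"claw": 1,"tx": 0,"ty": 0,"tz": 0,"twist": 0}
    - {"claw": 1,"tx": 0,"ty": 0,"tz": 0,"twist": 0}
  force: 40

```text
clock: 3.4
tcp_pos: [0.5058, -0.254, 0.0396]
tool_rot: [0.799, 0.601, -0.0, 0.002]
wrist_force: [-3.1, -1.8, 8.2]
width: 0.0181
```

```bash
python3 - <<'E'
from h import *
rows((.505,-.251,.036,74))
s=snap('scene','s2')
b=cv2.resize(s[180:290,120:290],None,fx=4,fy=4,interpolation=cv2.INTER_CUBIC)
cv2.imwrite('pics/c5.png',b[:,:,::-1])
E
```

```text
at [ 0.5058 -0.254   0.0396] psi 73.9 w 0.0181 F [-3.1 -1.8  8.2] t 3.4
leg shift tx,ty,tz [ 2.6 -1.6  3.6] | n 1 | then twist -0.1 n 1
```

View pics/c5.png

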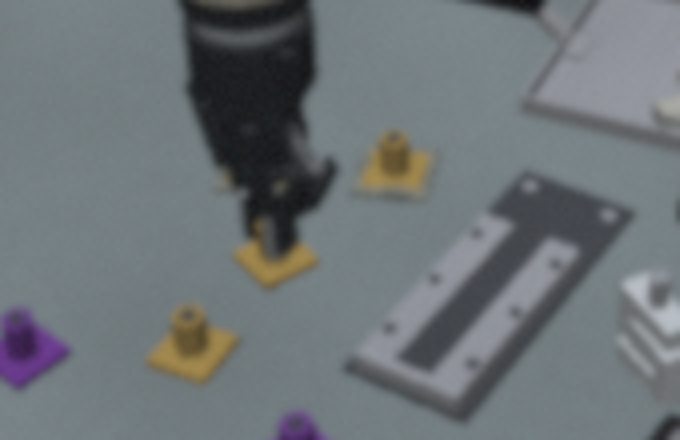

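Call:
play_rows:
  targets:
    - {"claw": 1,"tx": 0,"ty": 0,"tz": -20,"twist": 0}
    - {"claw": 1,"tx": 0,"ty": 0,"tz": -30,"twist": 0}
    - {"claw": 1,"tx": 0,"ty": 0,"tz": 0,"twist": -8.5}
    - {"claw": 1,"tx": 0,"ty": 0,"tz": 0,"twist": -8.5}
    - {"claw": 1,"tx": 0,"ty": 0,"tz": 0,"twist": -1.1}
    - {"claw": 1,"tx": 0,"ty": 0,"tz": 0,"twist": 0}
  force: 60

```text
clock: 4.05
tcp_pos: [0.5051, -0.2528, 0.0877]
tool_rot: [0.695, 0.719, -0.0, 0.0]
wrist_force: [-0.8, -0.3, -2.0]
width: 0.0176
```

```bash
python3 - <<'E'
from h import *
rows((.6365,-.119,.07,92),(.6365,-.119,.046,92))
E
```

```text
at [ 0.5051 -0.2528  0.0877] psi 91.9 w 0.0176 F [-0.8 -0.3 -2. ] t 4.05
leg shift tx,ty,tz [129.5 135.7  17.7] | n 5 | then twist -0.1 n 1
leg shift tx,ty,tz [ 0.  0. 24.] | n 1 | then twist 0 n 0
```

Call:
play_rows:
  targets:
    - {"claw": 1,"tx": 26,"ty": 27,"tz": 0,"twist": 0}
    - {"claw": 1,"tx": 26,"ty": 27,"tz": 0,"twist": 0}
    - {"claw": 1,"tx": 26,"ty": 27,"tz": 0,"twist": 0}
    - {"claw": 1,"tx": 26,"ty": 27,"tz": 0,"twist": 0}
    - {"claw": 1,"tx": 25.5,"ty": 27.7,"tz": 0,"twist": 0}
    - {"claw": 1,"tx": 0,"ty": 0,"tz": 20,"twist": 0}
    - {"claw": 1,"tx": 0,"ty": 0,"tz": 15,"twist": 0}
    - {"claw": 1,"tx": 0,"ty": 0,"tz": 0,"twist": 0}

```text
clock: 4.85
tcp_pos: [0.6337, -0.1179, 0.049]
tool_rot: [0.695, 0.719, -0.001, -0.002]
wrist_force: [-1.0, 0.8, -0.7]
width: 0.0171
```

```bash
python3 - <<'E'
from h import *
rows((.6365,-.119,.046,92))
t=snap('top','t3');s=snap('scene','s3')
a=cv2.resize(t[150:250,230:360],None,fx=3.6,fy=3.6,interpolation=cv2.INTER_CUBIC)[:400]
b=cv2.resize(s[180:290,190:310],None,fx=3.6,fy=3.6,interpolation=cv2.INTER_CUBIC)
o=np.zeros((400,900,3),np.uint8);o[:a.shape[0],:a.shape[1]]=a;o[:b.shape[0],468:468+b.shape[1]]=b;cv2.imwrite('pics/c6.png',o[:,:,::-1][:,:800])
E
```

```text
at [ 0.6337 -0.1179  0.049 ] psi 91.9 w 0.0171 F [-1.   0.8 -0.7] t 4.85
leg shift tx,ty,tz [-1.2  2.7  3. ] | n 1 | then twist -0.1 n 1
```

View pics/c6.png

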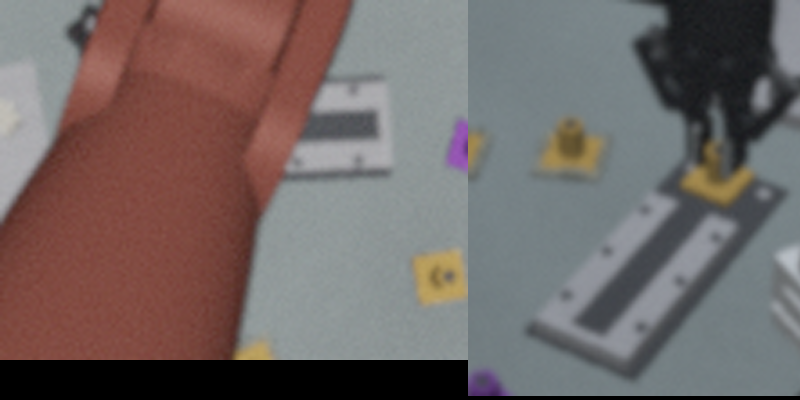

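Call:
play_rows:
  targets:
    - {"claw": 1,"tx": 0,"ty": 2.7,"tz": 2,"twist": 0}
    - {"claw": 1,"tx": 0,"ty": 0,"tz": 2,"twist": 0}
    - {"claw": 1,"tx": 0,"ty": 0,"tz": 1,"twist": 0}
    - {"claw": 1,"tx": 0,"ty": 0,"tz": 0,"twist": 0}

```text
clock: 5.35
tcp_pos: [0.6386, -0.1185, 0.0473]
tool_rot: [0.694, 0.72, -0.0, 0.0]
wrist_force: [0.5, 0.4, 0.4]
width: 0.0172
```

Call:
play_rows:
  targets:
    - {"claw": 1,"tx": 0,"ty": -2,"tz": 2,"twist": 0}
    - {"claw": 1,"tx": 0,"ty": 0,"tz": 1,"twist": 0}
    - {"claw": 1,"tx": 0,"ty": 0,"tz": 0,"twist": 0}
    - {"claw": 1,"tx": 0,"ty": 0,"tz": 0,"twist": 0}

```text
clock: 5.75
tcp_pos: [0.6366, -0.1184, 0.0442]
tool_rot: [0.694, 0.72, -0.0, -0.0]
wrist_force: [1.0, -0.8, -1.3]
width: 0.0172
```

Call:
play_rows:
  targets:
    - {"claw": 1,"tx": 0,"ty": 0,"tz": 1,"twist": 0}
    - {"claw": 1,"tx": 0,"ty": 0,"tz": 0,"twist": 0}
    - {"claw": 1,"tx": 0,"ty": 0,"tz": 0,"twist": 0}

```text
clock: 6.05
tcp_pos: [0.6368, -0.1185, 0.0437]
tool_rot: [0.694, 0.72, 0.0, 0.0]
wrist_force: [-2.5, 0.7, 3.5]
width: 0.0178
```

Call:
play_rows:
  targets:
    - {"claw": 1,"tx": -5,"ty": 0,"tz": -0.7,"twist": 0}
    - {"claw": 1,"tx": -5,"ty": 0,"tz": 0,"twist": 0}
    - {"claw": 1,"tx": -5,"ty": 0,"tz": 0,"twist": 0}
    - {"claw": 1,"tx": -4,"ty": 0,"tz": 0,"twist": 0}
    - {"claw": 1,"tx": -4,"ty": 0,"tz": 0,"twist": 0}
    - {"claw": 1,"tx": 0,"ty": 0,"tz": 0,"twist": 0}

```text
clock: 6.65
tcp_pos: [0.6374, -0.1421, 0.0438]
tool_rot: [0.695, 0.719, -0.0, 0.0]
wrist_force: [-0.8, -0.2, -0.0]
width: 0.0176
```

```bash
python3 - <<'E'
from h import *
rows((.6383,-.175,.0437,92))
E
```

```text
at [ 0.6374 -0.1421  0.0438] psi 92.0 w 0.0176 F [-0.8 -0.2 -0. ] t 6.65
leg shift tx,ty,tz [-32.9  -0.3   0.1] | n 1 | then twist 0.0 n 1
```

Call:
play_rows:
  targets:
    - {"claw": 1,"tx": -7,"ty": 0,"tz": 0,"twist": 0}
    - {"claw": 1,"tx": -7,"ty": 0,"tz": 0,"twist": 0}
    - {"claw": 1,"tx": -7,"ty": 0,"tz": 0,"twist": 0}
    - {"claw": 1,"tx": -7,"ty": 0,"tz": 0,"twist": 0}
    - {"claw": 1,"tx": -7,"ty": 0,"tz": 0,"twist": 0}
    - {"claw": 1,"tx": 0,"ty": 0,"tz": 0,"twist": 0}

```text
clock: 7.25
tcp_pos: [0.6387, -0.1776, 0.044]
tool_rot: [0.695, 0.719, -0.0, 0.0]
wrist_force: [-0.4, 0.2, -0.6]
width: 0.0175
```

Sliding freely. Continue to about 100 mm deep, then release and rise.

Call:
play_rows:
  targets:
    - {"claw": 1,"tx": -12,"ty": 0,"tz": 0,"twist": 0}
    - {"claw": 1,"tx": -12,"ty": 0,"tz": 0,"twist": 0}
    - {"claw": 1,"tx": -12,"ty": 0,"tz": 0,"twist": 0}
    - {"claw": 1,"tx": -12,"ty": 0,"tz": 0,"twist": 0}
    - {"claw": 1,"tx": -12,"ty": 0,"tz": 0,"twist": 0}
    - {"claw": 1,"tx": -12,"ty": 0,"tz": 0,"twist": 0}
    - {"claw": 1,"tx": 0,"ty": 0,"tz": 0,"twist": 0}

```text
clock: 7.95
tcp_pos: [0.6412, -0.2503, 0.044]
tool_rot: [0.695, 0.719, -0.0, 0.0]
wrist_force: [0.6, 0.0, 0.2]
width: 0.0173
```

Call:
play_rows:
  targets:
    - {"claw": 0.2,"tx": 0,"ty": 0,"tz": 0,"twist": 0}
    - {"claw": -0.2,"tx": 0,"ty": 0,"tz": 0,"twist": 0}
    - {"claw": -0.2,"tx": 0,"ty": 0,"tz": 0,"twist": 0}
    - {"claw": -0.2,"tx": 0,"ty": 0,"tz": 0,"twist": 0}
    - {"claw": -0.2,"tx": 0,"ty": 0,"tz": -30,"twist": 0}
    - {"claw": -0.2,"tx": 0,"ty": 0,"tz": -40,"twist": 0}

```text
clock: 8.55
tcp_pos: [0.6398, -0.2471, 0.1121]
tool_rot: [0.694, 0.72, -0.001, -0.002]
wrist_force: [0.6, -0.1, 1.3]
width: 0.0515
```

```bash
python3 - <<'E'
from h import *
rows((.518,-.343,.10,99),(.518,-.343,.039,99))
E
```

```text
at [ 0.6398 -0.2471  0.1121] psi 92.1 w 0.0515 F [ 0.6 -0.1  1.3] t 8.55
leg shift tx,ty,tz [ -91.5 -125.2   12.1] | n 4 | then twist -6.9 n 1
leg shift tx,ty,tz [ 0.  0. 61.] | n 2 | then twist 0 n 0
```

Call:
play_rows:
  targets:
    - {"claw": -0.2,"tx": -23,"ty": -31,"tz": 3,"twist": 0}
    - {"claw": -0.2,"tx": -23,"ty": -31,"tz": 3,"twist": 0}
    - {"claw": -0.2,"tx": -23,"ty": -31,"tz": 3,"twist": 0}
    - {"claw": -0.2,"tx": -22.5,"ty": -32,"tz": 3,"twist": 0}
    - {"claw": -0.2,"tx": 0,"ty": 0,"tz": 0,"twist": -7}
    - {"claw": -0.2,"tx": 0,"ty": 0,"tz": 0,"twist": 0}

```text
clock: 9.15
tcp_pos: [0.519, -0.3448, 0.1022]
tool_rot: [0.649, 0.761, 0.0, 0.0]
wrist_force: [0.1, 0.0, 0.2]
width: 0.0509
```

```bash
cat >> h.py <<'E'
def gold(n='both'):
    for c in (('top','scene') if n=='both' else (n,)):
        h=cv2.cvtColor(cams.capture(c)[:,:,::-1].copy(),cv2.COLOR_BGR2HSV)
        m=cv2.inRange(h,(12,90,60),(32,255,255))
        for q in cv2.findContours(m,cv2.RETR_EXTERNAL,cv2.CHAIN_APPROX_NONE)[0]:
            if cv2.contourArea(q)>35:
                r=cv2.minAreaRect(q); p=cast(c,[r[0]],.006)[0]
                if .3<p[0]<.8 and -.5<p[1]<.5: print(c,p[:2].round(3),np.round(r[1],1),'yaw',round(-r[2]%90))
E
python3 - <<'E'
from h import *
rows((.518,-.343,.039,99))
gold()
E
```

```text
at [ 0.519  -0.3448  0.1022] psi 99.1 w 0.0509 F [0.1 0.  0.2] t 9.15
leg shift tx,ty,tz [ 1.9 -0.7 63.2] | n 2 | then twist 0.1 n 1
top [ 0.44  -0.185] [12.5 12.4] yaw 24
top [ 0.517 -0.341] [12.3 12.7] yaw 8
top [ 0.518 -0.138] [12.5 12.5] yaw 27
top [ 0.641 -0.248] [ 6. 13.] yaw 0
scene [ 0.518 -0.345] [14.9 16.4] yaw 54
scene [ 0.633 -0.242] [ 8.7 16.5] yaw 50
scene [ 0.515 -0.134] [14.7 10.8] yaw 85
```

Call:
play_rows:
  targets:
    - {"claw": -0.2,"tx": 2,"ty": -1,"tz": 30,"twist": 0}
    - {"claw": -0.2,"tx": 0,"ty": 0,"tz": 20,"twist": 0}
    - {"claw": -0.2,"tx": 0,"ty": 0,"tz": 14,"twist": 0}
    - {"claw": -0.2,"tx": 0,"ty": 0,"tz": 0,"twist": 0}
    - {"claw": 0.5,"tx": 0,"ty": 0,"tz": 0,"twist": 0}
    - {"claw": 1,"tx": 0,"ty": 0,"tz": 0,"twist": 0}
    - {"claw": 1,"tx": 0,"ty": 0,"tz": 0,"twist": 0}
    - {"claw": 1,"tx": 0,"ty": 0,"tz": 0,"twist": 0}
  force: 20

```text
clock: 10.05
tcp_pos: [0.5192, -0.3432, 0.0395]
tool_rot: [0.649, 0.761, -0.0, 0.001]
wrist_force: [0.2, 0.4, 7.6]
width: 0.0176
```

Call:
play_rows:
  targets:
    - {"claw": 1,"tx": 0,"ty": 0,"tz": 0,"twist": 0}
    - {"claw": 1,"tx": 0,"ty": 0,"tz": 0,"twist": 0}
  force: 40

```text
clock: 10.25
tcp_pos: [0.5192, -0.3432, 0.0396]
tool_rot: [0.649, 0.761, 0.0, 0.001]
wrist_force: [0.8, 0.9, 7.0]
width: 0.0172
```

Call:
play_rows:
  targets:
    - {"claw": 1,"tx": 0,"ty": 0,"tz": -20,"twist": 0}
    - {"claw": 1,"tx": 0,"ty": 0,"tz": -40,"twist": 0}
    - {"claw": 1,"tx": 0,"ty": 0,"tz": 0,"twist": 7}
    - {"claw": 1,"tx": 0,"ty": 0,"tz": 0,"twist": 0}
  force: 60

```text
clock: 10.65
tcp_pos: [0.5189, -0.3432, 0.0995]
tool_rot: [0.695, 0.719, -0.0, 0.001]
wrist_force: [-0.3, 1.1, -2.5]
width: 0.0158
```

```bash
python3 - <<'E'
from h import *
rows((.6365,-.119,.10,92),(.6365,-.119,.05,92))
E
```

```text
at [ 0.5189 -0.3432  0.0995] psi 91.9 w 0.0158 F [-0.3  1.1 -2.5] t 10.65
leg shift tx,ty,tz [220.1 125.1  -0.5] | n 6 | then twist -0.1 n 1
leg shift tx,ty,tz [ 0.  0. 50.] | n 2 | then twist 0 n 0
```

Call:
play_rows:
  targets:
    - {"claw": 1,"tx": 37,"ty": 21,"tz": 0,"twist": 0}
    - {"claw": 1,"tx": 37,"ty": 21,"tz": 0,"twist": 0}
    - {"claw": 1,"tx": 37,"ty": 21,"tz": 0,"twist": 0}
    - {"claw": 1,"tx": 37,"ty": 21,"tz": 0,"twist": 0}
    - {"claw": 1,"tx": 37,"ty": 21,"tz": 0,"twist": 0}
    - {"claw": 1,"tx": 35,"ty": 20,"tz": 0,"twist": 0}
    - {"claw": 1,"tx": 0,"ty": 0,"tz": 40,"twist": 0}
    - {"claw": 1,"tx": 0,"ty": 0,"tz": 0,"twist": 0}

```text
clock: 11.45
tcp_pos: [0.6319, -0.1154, 0.0517]
tool_rot: [0.693, 0.721, -0.002, -0.004]
wrist_force: [-0.7, 0.0, -2.1]
width: 0.0159
```

```bash
python3 - <<'E'
from h import *
s=snap('scene','s4')
rows((.6365,-.119,.046,92))
b=cv2.resize(s[180:290,170:330],None,fx=4.5,fy=4.5,interpolation=cv2.INTER_CUBIC)
cv2.imwrite('pics/c7.png',b[:,:,::-1])
E
```

```text
at [ 0.6326 -0.1167  0.0543] psi 92.2 w 0.0165 F [-0.6 -1.  -0.4] t 11.5
leg shift tx,ty,tz [-2.5  3.8  8.3] | n 1 | then twist 0.2 n 1
```

View pics/c7.png

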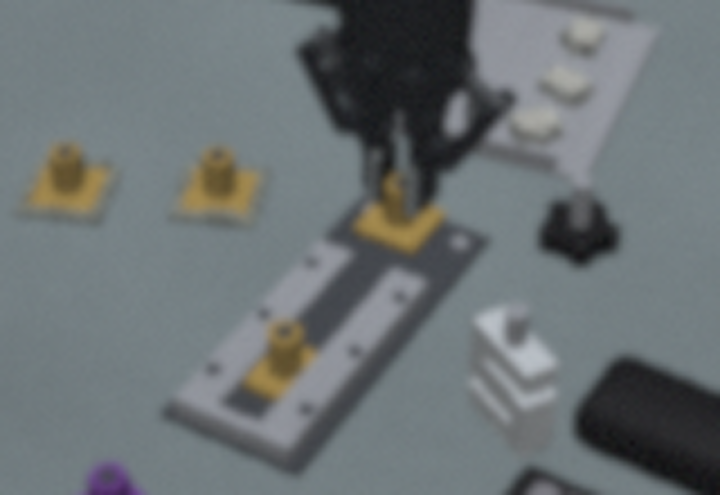

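C lies in the slot at crop (280,360). D is held square over the landing at (400,215). A and B, at the left, both show collars.

Call:
play_rows:
  targets:
    - {"claw": 1,"tx": 0,"ty": 0,"tz": 4,"twist": 0}
    - {"claw": 1,"tx": 0,"ty": 0,"tz": 0,"twist": 0}
    - {"claw": 1,"tx": 0,"ty": 0,"tz": 0,"twist": 0}

```text
clock: 11.8
tcp_pos: [0.6358, -0.1191, 0.0553]
tool_rot: [0.695, 0.719, 0.0, 0.001]
wrist_force: [0.2, 0.0, -0.6]
width: 0.0162
```

Call:
play_rows:
  targets:
    - {"claw": 1,"tx": 0,"ty": 1,"tz": 6,"twist": 0}
    - {"claw": 1,"tx": 0,"ty": 0,"tz": 3,"twist": 0}
    - {"claw": 1,"tx": 0,"ty": 0,"tz": 1.5,"twist": 0}
    - {"claw": 1,"tx": 0,"ty": 0,"tz": 0,"twist": 0}
    - {"claw": 1,"tx": 0,"ty": 0,"tz": 0,"twist": 0}

```text
clock: 12.3
tcp_pos: [0.6363, -0.1182, 0.0437]
tool_rot: [0.694, 0.72, -0.0, 0.0]
wrist_force: [-3.4, 0.1, 4.2]
width: 0.0163
```

Call:
play_rows:
  targets:
    - {"claw": 1,"tx": -5,"ty": 0,"tz": -1.2,"twist": 0}
    - {"claw": 1,"tx": -6,"ty": 0,"tz": 0,"twist": 0}
    - {"claw": 1,"tx": -6,"ty": 0,"tz": 0,"twist": 0}
    - {"claw": 1,"tx": -6,"ty": 0,"tz": 0,"twist": 0}
    - {"claw": 1,"tx": -4,"ty": 0,"tz": 0,"twist": 0}
    - {"claw": 1,"tx": 0,"ty": 0,"tz": 0,"twist": 0}

```text
clock: 12.9
tcp_pos: [0.6373, -0.1459, 0.0446]
tool_rot: [0.695, 0.719, -0.0, 0.0]
wrist_force: [1.0, 0.4, -2.3]
width: 0.0161
```

Call:
play_rows:
  targets:
    - {"claw": 1,"tx": -8,"ty": 0,"tz": 0,"twist": 0}
    - {"claw": 1,"tx": -9,"ty": 0,"tz": 0,"twist": 0}
    - {"claw": 1,"tx": -9,"ty": 0,"tz": 0,"twist": 0}
    - {"claw": 1,"tx": -9,"ty": 0,"tz": 0,"twist": 0}
    - {"claw": 1,"tx": -9,"ty": 0,"tz": 0,"twist": 0}
    - {"claw": 1,"tx": -5,"ty": 0,"tz": 0,"twist": 0}
    - {"claw": 1,"tx": 0,"ty": 0,"tz": 1,"twist": 0}
    - {"claw": 1,"tx": 0,"ty": 0,"tz": 0,"twist": 0}

```text
clock: 13.7
tcp_pos: [0.6392, -0.1942, 0.0438]
tool_rot: [0.694, 0.72, -0.0, 0.0]
wrist_force: [-0.6, 0.1, 0.7]
width: 0.0161
```

Call:
play_rows:
  targets:
    - {"claw": 0.2,"tx": 0,"ty": 0,"tz": 0,"twist": 0}
    - {"claw": -0.2,"tx": 0,"ty": 0,"tz": 0,"twist": 0}
    - {"claw": -0.2,"tx": 0,"ty": 0,"tz": 0,"twist": 0}
    - {"claw": -0.2,"tx": 0,"ty": 0,"tz": 0,"twist": 0}
    - {"claw": -0.2,"tx": 0,"ty": 0,"tz": -40,"twist": 0}
    - {"claw": -0.2,"tx": 0,"ty": 0,"tz": -40,"twist": 0}
    - {"claw": -0.2,"tx": 0,"ty": 0,"tz": 0,"twist": 0}
    - {"claw": -0.2,"tx": 0,"ty": 0,"tz": 0,"twist": 0}

```text
clock: 14.5
tcp_pos: [0.6399, -0.1944, 0.1251]
tool_rot: [0.694, 0.72, 0.0, 0.001]
wrist_force: [0.5, 0.1, -1.0]
width: 0.0514
```

```bash
python3 - <<'E'
from h import *
gold()
rows((.4405,-.186,.12,116),(.4405,-.186,.0395,116))
E
```

```text
scene [ 0.632 -0.216] [ 8.8 33.4] yaw 49
scene [ 0.515 -0.134] [14.7 10.8] yaw 85
scene [ 0.44  -0.184] [12.5 13.9] yaw 63
at [ 0.6386 -0.1937  0.1225] psi 92.1 w 0.0515 F [-0.1  0.6 -0.5] t 14.6
leg shift tx,ty,tz [  14.8 -197.7    2.5] | n 5 | then twist -23.9 n 3
leg shift tx,ty,tz [ 0.   0.  80.5] | n 2 | then twist 0 n 0
```

Call:
play_rows:
  targets:
    - {"claw": -0.2,"tx": 3,"ty": -39,"tz": 0,"twist": 0}
    - {"claw": -0.2,"tx": 3,"ty": -39,"tz": 0,"twist": 0}
    - {"claw": -0.2,"tx": 3,"ty": -40,"tz": 0,"twist": 0}
    - {"claw": -0.2,"tx": 3,"ty": -40,"tz": 0,"twist": 0}
    - {"claw": -0.2,"tx": 3,"ty": -40,"tz": 0,"twist": -8}
    - {"claw": -0.2,"tx": 0,"ty": 0,"tz": 20,"twist": -8}
    - {"claw": -0.2,"tx": 0,"ty": 0,"tz": 0,"twist": -8}
    - {"claw": -0.2,"tx": 0,"ty": 0,"tz": 0,"twist": 0}

```text
clock: 15.4
tcp_pos: [0.4396, -0.1855, 0.1021]
tool_rot: [0.529, 0.849, 0.0, -0.001]
wrist_force: [-0.3, -0.1, 0.4]
width: 0.0512
```

```bash
python3 - <<'E'
from h import *
rows((.4405,-.186,.0385,116))
E
```

```text
at [ 0.4396 -0.1855  0.1021] psi 116.2 w 0.0512 F [-0.3 -0.1  0.4] t 15.4
leg shift tx,ty,tz [-0.9  0.6 63.6] | n 2 | then twist 0.2 n 1
```

Call:
play_rows:
  targets:
    - {"claw": -0.2,"tx": -1,"ty": 0.5,"tz": 30,"twist": 0}
    - {"claw": -0.2,"tx": 0,"ty": 0,"tz": 20,"twist": 0}
    - {"claw": -0.2,"tx": 0,"ty": 0,"tz": 13,"twist": 0}
    - {"claw": -0.2,"tx": 0,"ty": 0,"tz": 0,"twist": 0}
    - {"claw": 0.5,"tx": 0,"ty": 0,"tz": 0,"twist": 0}
    - {"claw": 1,"tx": 0,"ty": 0,"tz": 0,"twist": 0}
    - {"claw": 1,"tx": 0,"ty": 0,"tz": 0,"twist": 0}
    - {"claw": 1,"tx": 0,"ty": 0,"tz": 0,"twist": 0}
  force: 20

```text
clock: 16.2
tcp_pos: [0.4423, -0.1874, 0.0419]
tool_rot: [0.53, 0.848, -0.0, 0.001]
wrist_force: [0.3, 1.3, 6.0]
width: 0.0172
```

Call:
play_rows:
  targets:
    - {"claw": 1,"tx": 0,"ty": 0,"tz": 0,"twist": 0}
    - {"claw": 1,"tx": 0,"ty": 0,"tz": 0,"twist": 0}
  force: 40

```text
clock: 16.4
tcp_pos: [0.4423, -0.1874, 0.042]
tool_rot: [0.53, 0.848, -0.0, 0.001]
wrist_force: [-1.0, 1.4, 6.6]
width: 0.0168
```

Call:
play_rows:
  targets:
    - {"claw": 1,"tx": 0,"ty": 0,"tz": -20,"twist": 0}
    - {"claw": 1,"tx": 0,"ty": 0,"tz": -40,"twist": 0}
    - {"claw": 1,"tx": 0,"ty": 0,"tz": 0,"twist": 8}
    - {"claw": 1,"tx": 0,"ty": 0,"tz": 0,"twist": 8}
    - {"claw": 1,"tx": 0,"ty": 0,"tz": 0,"twist": 8.2}
    - {"claw": 1,"tx": 0,"ty": 0,"tz": 0,"twist": 0}
  force: 60

```text
clock: 17.0
tcp_pos: [0.4416, -0.1869, 0.1009]
tool_rot: [0.696, 0.718, -0.0, 0.0]
wrist_force: [0.1, 0.0, -0.1]
width: 0.0162
```

```bash
python3 - <<'E'
from h import *
rows((.636,-.112,.10,92),(.636,-.112,.047,92))
E
```

```text
at [ 0.4416 -0.1869  0.1009] psi 91.7 w 0.0162 F [ 0.1  0.  -0.1] t 17.0
leg shift tx,ty,tz [ 69.  196.5   0.9] | n 5 | then twist -0.3 n 1
leg shift tx,ty,tz [ 0.  0. 53.] | n 2 | then twist 0 n 0
```

Call:
play_rows:
  targets:
    - {"claw": 1,"tx": 14,"ty": 39,"tz": 0,"twist": 0}
    - {"claw": 1,"tx": 14,"ty": 39,"tz": 0,"twist": 0}
    - {"claw": 1,"tx": 14,"ty": 39,"tz": 0,"twist": 0}
    - {"claw": 1,"tx": 14,"ty": 40,"tz": 0,"twist": 0}
    - {"claw": 1,"tx": 13,"ty": 40,"tz": 0,"twist": -0.3}
    - {"claw": 1,"tx": 0,"ty": 0,"tz": 40,"twist": 0}
    - {"claw": 1,"tx": 0,"ty": 0,"tz": 0,"twist": 0}
    - {"claw": 1,"tx": 0,"ty": 0,"tz": 0,"twist": 0}

```text
clock: 17.8
tcp_pos: [0.6348, -0.1111, 0.0598]
tool_rot: [0.693, 0.721, -0.001, -0.002]
wrist_force: [0.3, -0.4, -0.7]
width: 0.0157
```

Call:
play_rows:
  targets:
    - {"claw": 1,"tx": 0,"ty": 0,"tz": 6,"twist": 0}
    - {"claw": 1,"tx": 0,"ty": 0,"tz": 3,"twist": 0}
    - {"claw": 1,"tx": 0,"ty": 0,"tz": 2,"twist": 0}
    - {"claw": 1,"tx": 0,"ty": 0,"tz": 0,"twist": 0}
    - {"claw": 1,"tx": 0,"ty": 0,"tz": 0,"twist": 0}

```text
clock: 18.3
tcp_pos: [0.6363, -0.1116, 0.0501]
tool_rot: [0.694, 0.72, 0.0, 0.0]
wrist_force: [0.3, 0.7, -0.2]
width: 0.0156
```

Call:
play_rows:
  targets:
    - {"claw": 1,"tx": 0,"ty": 0,"tz": 2,"twist": 0}
    - {"claw": 1,"tx": -5,"ty": 0,"tz": 1,"twist": 0}
    - {"claw": 1,"tx": -5,"ty": 0,"tz": 0,"twist": 0}
    - {"claw": 1,"tx": -5,"ty": 0,"tz": 0,"twist": 0}
    - {"claw": 1,"tx": -4,"ty": 0,"tz": 0,"twist": 0}
    - {"claw": 1,"tx": -3,"ty": 0,"tz": 0,"twist": 0}
    - {"claw": 1,"tx": 0,"ty": 0,"tz": 0,"twist": 0}

```text
clock: 19.0
tcp_pos: [0.6368, -0.1304, 0.0471]
tool_rot: [0.693, 0.721, 0.002, -0.002]
wrist_force: [-1.7, 15.8, 8.4]
width: 0.0162
```

B is stopped at the mouth with 16 N at y=-0.130, where clean plates passed at zero force, so it is caked. Taking it to the shovel.

Call:
play_rows:
  targets:
    - {"claw": 1,"tx": 10,"ty": 0,"tz": 0,"twist": 0}
    - {"claw": 1,"tx": 5,"ty": 0,"tz": -30,"twist": 0}
    - {"claw": 1,"tx": 0,"ty": 0,"tz": -35,"twist": -4.3}
    - {"claw": 1,"tx": 0,"ty": 0,"tz": 0,"twist": -4.3}
    - {"claw": 1,"tx": 0,"ty": 0,"tz": 0,"twist": 0}

```text
clock: 19.5
tcp_pos: [0.6373, -0.119, 0.113]
tool_rot: [0.637, 0.771, 0.0, 0.001]
wrist_force: [0.4, -0.2, -1.2]
width: 0.0156
```

```bash
python3 - <<'E'
from h import *
rows((.5595,.104,.11,100.5),(.5595,.104,.05,100.5))
E
```

```text
at [ 0.6373 -0.119   0.113 ] psi 100.8 w 0.0156 F [ 0.4 -0.2 -1.2] t 19.5
leg shift tx,ty,tz [233.6 -34.6   3. ] | n 6 | then twist 0.3 n 1
leg shift tx,ty,tz [ 0.  0. 60.] | n 2 | then twist -0.0 n 0
```

Call:
play_rows:
  targets:
    - {"claw": 1,"tx": 39,"ty": -5.8,"tz": 0,"twist": 0}
    - {"claw": 1,"tx": 39,"ty": -5.8,"tz": 0,"twist": 0}
    - {"claw": 1,"tx": 39,"ty": -5.8,"tz": 0,"twist": 0}
    - {"claw": 1,"tx": 39,"ty": -5.8,"tz": 0,"twist": 0}
    - {"claw": 1,"tx": 39,"ty": -5.8,"tz": 0,"twist": 0}
    - {"claw": 1,"tx": 38.6,"ty": -5.6,"tz": 0,"twist": 0}
    - {"claw": 1,"tx": 0,"ty": 0,"tz": 30,"twist": 0}
    - {"claw": 1,"tx": 0,"ty": 0,"tz": 20,"twist": 0}

```text
clock: 20.3
tcp_pos: [0.5577, 0.1057, 0.0596]
tool_rot: [0.638, 0.77, -0.001, -0.0]
wrist_force: [-0.7, 0.2, -0.9]
width: 0.016
```

Call:
play_rows:
  targets:
    - {"claw": 1,"tx": 0,"ty": 0,"tz": 5,"twist": 0}
    - {"claw": 1,"tx": 0,"ty": 0,"tz": 5,"twist": 0}
    - {"claw": 1,"tx": 0,"ty": 0,"tz": 3,"twist": 0}
    - {"claw": 1,"tx": 0,"ty": 0,"tz": 0,"twist": 0}
    - {"claw": 1,"tx": 0,"ty": 0,"tz": 0,"twist": 0}

```text
clock: 20.8
tcp_pos: [0.5595, 0.1043, 0.0494]
tool_rot: [0.638, 0.77, 0.0, 0.0]
wrist_force: [-0.4, -0.6, -1.1]
width: 0.0157
```

Call:
play_rows:
  targets:
    - {"claw": 1,"tx": 0,"ty": 0,"tz": 2,"twist": 0}
    - {"claw": 1,"tx": 0,"ty": 0,"tz": 1.5,"twist": 0}
    - {"claw": 0.5,"tx": 0,"ty": 0,"tz": 0,"twist": 0}
    - {"claw": -0.2,"tx": 0,"ty": 0,"tz": 0,"twist": 0}
    - {"claw": -0.2,"tx": 0,"ty": 0,"tz": 0,"twist": 0}
    - {"claw": -0.2,"tx": 0,"ty": 0,"tz": 0,"twist": 0}
    - {"claw": -0.2,"tx": 0,"ty": 0,"tz": -40,"twist": 0}
    - {"claw": -0.2,"tx": 0,"ty": 0,"tz": -40,"twist": 0}

```text
clock: 21.6
tcp_pos: [0.5577, 0.1046, 0.125]
tool_rot: [0.638, 0.77, -0.001, -0.001]
wrist_force: [0.9, 0.3, 0.0]
width: 0.051
```

```bash
python3 - <<'E'
from h import *
gold()
rows((.518,-.138,.11,117),(.518,-.138,.0395,117))
E
```

```text
top [ 0.518 -0.138] [12.5 12.5] yaw 27
top [0.56  0.102] [12.4  8.3] yaw 8
top [ 0.641 -0.248] [ 6. 13.] yaw 0
top [ 0.639 -0.194] [ 6.5 13.3] yaw 6
scene [ 0.631 -0.216] [ 9.4 34.1] yaw 49
scene [ 0.515 -0.135] [13.9 10.8] yaw 85
scene [0.556 0.113] [10.9 11.2] yaw 54
at [0.5621 0.1045 0.1314] psi 100.8 w 0.0516 F [ 1.2 -0.3  0.2] t 21.7
leg shift tx,ty,tz [-230.   -88.6   21.4] | n 6 | then twist -16.2 n 2
leg shift tx,ty,tz [ 0.   0.  70.5] | n 2 | then twist 0 n 0
```

B is on the shovel. Now A.

Call:
play_rows:
  targets:
    - {"claw": -0.2,"tx": -38.3,"ty": -14.8,"tz": 4,"twist": 0}
    - {"claw": -0.2,"tx": -38.3,"ty": -14.8,"tz": 4,"twist": 0}
    - {"claw": -0.2,"tx": -38.3,"ty": -14.8,"tz": 4,"twist": 0}
    - {"claw": -0.2,"tx": -38.3,"ty": -14.8,"tz": 4,"twist": 0}
    - {"claw": -0.2,"tx": -38.3,"ty": -14.8,"tz": 4,"twist": 0}
    - {"claw": -0.2,"tx": -38.3,"ty": -14.8,"tz": 4,"twist": -8.2}
    - {"claw": -0.2,"tx": 0,"ty": 0,"tz": 4,"twist": -8.2}
    - {"claw": -0.2,"tx": 0,"ty": 0,"tz": 0,"twist": 0}

```text
clock: 22.5
tcp_pos: [0.514, -0.1387, 0.0965]
tool_rot: [0.521, 0.853, -0.0, -0.0]
wrist_force: [0.2, -0.3, -1.0]
width: 0.0512
```

Call:
play_rows:
  targets:
    - {"claw": -0.2,"tx": 0,"ty": 0,"tz": 0,"twist": 0}
    - {"claw": -0.2,"tx": 0,"ty": 0,"tz": 0,"twist": 0}

```text
clock: 22.7
tcp_pos: [0.5148, -0.1371, 0.0974]
tool_rot: [0.522, 0.853, 0.0, 0.0]
wrist_force: [0.1, -0.0, 0.4]
width: 0.0513
```

```bash
python3 - <<'E'
from h import *
rows((.519,-.139,.039,117))
E
```

```text
at [ 0.5148 -0.1371  0.0974] psi 117.0 w 0.0513 F [ 0.1 -0.   0.4] t 22.7
leg shift tx,ty,tz [-3.6  2.8 58.4] | n 2 | then twist 0.0 n 1
```

Call:
play_rows:
  targets:
    - {"claw": -0.2,"tx": -3.5,"ty": 3,"tz": 25,"twist": 0}
    - {"claw": -0.2,"tx": 0,"ty": 0,"tz": 20,"twist": 0}
    - {"claw": -0.2,"tx": 0,"ty": 0,"tz": 11,"twist": 0}
    - {"claw": -0.2,"tx": 0,"ty": 0,"tz": 0,"twist": 0}
    - {"claw": 0.5,"tx": 0,"ty": 0,"tz": 0,"twist": 0}
    - {"claw": 1,"tx": 0,"ty": 0,"tz": 0,"twist": 0}
    - {"claw": 1,"tx": 0,"ty": 0,"tz": 0,"twist": 0}
    - {"claw": 1,"tx": 0,"ty": 0,"tz": 0,"twist": 0}
  force: 20

```text
clock: 23.5
tcp_pos: [0.5196, -0.1398, 0.0425]
tool_rot: [0.521, 0.853, 0.0, 0.001]
wrist_force: [-1.6, 2.0, 5.6]
width: 0.0188
```

Call:
play_rows:
  targets:
    - {"claw": 1,"tx": 0,"ty": 0,"tz": 0,"twist": 0}
    - {"claw": 1,"tx": 0,"ty": 0,"tz": 0,"twist": 0}
  force: 40

```text
clock: 23.7
tcp_pos: [0.5196, -0.1398, 0.0426]
tool_rot: [0.521, 0.853, 0.0, 0.001]
wrist_force: [-1.3, 2.1, 6.8]
width: 0.0177
```

Call:
play_rows:
  targets:
    - {"claw": 1,"tx": 0,"ty": 0,"tz": -20,"twist": 0}
    - {"claw": 1,"tx": 0,"ty": 0,"tz": -40,"twist": 0}
    - {"claw": 1,"tx": 0,"ty": 0,"tz": 0,"twist": 8.4}
    - {"claw": 1,"tx": 0,"ty": 0,"tz": 0,"twist": 8.3}
    - {"claw": 1,"tx": 0,"ty": 0,"tz": 0,"twist": 8.3}
    - {"claw": 1,"tx": 0,"ty": 0,"tz": 0,"twist": 0}
    - {"claw": 1,"tx": 0,"ty": 0,"tz": 0,"twist": 0}
  force: 60

```text
clock: 24.4
tcp_pos: [0.5188, -0.1396, 0.1013]
tool_rot: [0.692, 0.722, -0.0, 0.0]
wrist_force: [0.6, -0.1, -0.8]
width: 0.0167
```

```bash
python3 - <<'E'
from h import *
rows((.636,-.110,.10,92),(.636,-.110,.05,92))
E
```

```text
at [ 0.5188 -0.1396  0.1013] psi 92.4 w 0.0167 F [ 0.6 -0.1 -0.8] t 24.4
leg shift tx,ty,tz [ 24.6 118.3   1.3] | n 3 | then twist 0.4 n 1
leg shift tx,ty,tz [ 0.  0. 50.] | n 2 | then twist 0 n 0
```

Call:
play_rows:
  targets:
    - {"claw": 1,"tx": 8,"ty": 39,"tz": 0,"twist": 0.4}
    - {"claw": 1,"tx": 8,"ty": 39,"tz": 0,"twist": 0}
    - {"claw": 1,"tx": 8.6,"ty": 40,"tz": 0,"twist": 0}
    - {"claw": 1,"tx": 0,"ty": 0,"tz": 30,"twist": 0}
    - {"claw": 1,"tx": 0,"ty": 0,"tz": 19,"twist": 0}
    - {"claw": 1,"tx": 0,"ty": 0,"tz": 0,"twist": 0}
    - {"claw": 1,"tx": 0,"ty": 0,"tz": 0,"twist": 0}

```text
clock: 25.1
tcp_pos: [0.6357, -0.111, 0.0524]
tool_rot: [0.696, 0.719, -0.0, -0.0]
wrist_force: [0.6, 0.2, 0.0]
width: 0.017
```

Call:
play_rows:
  targets:
    - {"claw": 1,"tx": 0,"ty": 0.7,"tz": 3,"twist": 0}
    - {"claw": 1,"tx": -5,"ty": 0,"tz": 2,"twist": 0}
    - {"claw": 1,"tx": -5,"ty": 0,"tz": 0,"twist": 0}
    - {"claw": 1,"tx": -5,"ty": 0,"tz": 0,"twist": 0}
    - {"claw": 1,"tx": -4,"ty": 0,"tz": 0,"twist": 0}
    - {"claw": 1,"tx": -4,"ty": 0,"tz": 0,"twist": 0}
    - {"claw": 1,"tx": 0,"ty": 0,"tz": 0,"twist": 0}

```text
clock: 25.8
tcp_pos: [0.6373, -0.1301, 0.0491]
tool_rot: [0.695, 0.719, 0.003, -0.003]
wrist_force: [-6.8, 23.0, 17.9]
width: 0.0168
```

A is stopped at the mouth too (23 N at y=-0.130), so it is caked and goes to the shovel.

Call:
play_rows:
  targets:
    - {"claw": 1,"tx": 10,"ty": 0,"tz": -2,"twist": 0}
    - {"claw": 1,"tx": 5,"ty": 0,"tz": -30,"twist": 0}
    - {"claw": 1,"tx": 0,"ty": 0,"tz": -35,"twist": -4.3}
    - {"claw": 1,"tx": 0,"ty": 0,"tz": 0,"twist": -4.3}
    - {"claw": 1,"tx": 0,"ty": 0,"tz": 0,"twist": 0}

```text
clock: 26.3
tcp_pos: [0.6377, -0.1197, 0.1157]
tool_rot: [0.64, 0.768, 0.0, 0.001]
wrist_force: [-0.1, 0.5, -1.3]
width: 0.017
```

```bash
python3 - <<'E'
from h import *
rows((.576,.0156,.11,100.5),(.576,.0156,.052,100.5))
E
```

```text
at [ 0.6377 -0.1197  0.1157] psi 100.4 w 0.017 F [-0.1  0.5 -1.3] t 26.3
leg shift tx,ty,tz [144.2 -36.3   5.7] | n 4 | then twist -0.1 n 1
leg shift tx,ty,tz [ 0.  0. 58.] | n 2 | then twist -0.0 n 0
```

Call:
play_rows:
  targets:
    - {"claw": 1,"tx": 36,"ty": -9,"tz": 0,"twist": 0}
    - {"claw": 1,"tx": 36,"ty": -9,"tz": 0,"twist": 0}
    - {"claw": 1,"tx": 36,"ty": -9,"tz": 0,"twist": 0}
    - {"claw": 1,"tx": 36.2,"ty": -9.3,"tz": 0,"twist": 0}
    - {"claw": 1,"tx": 0,"ty": 0,"tz": 30,"twist": 0}
    - {"claw": 1,"tx": 0,"ty": 0,"tz": 24,"twist": 0}
    - {"claw": 1,"tx": 0,"ty": 0,"tz": 7,"twist": 0}
    - {"claw": 1,"tx": 0,"ty": 0,"tz": 4,"twist": 0}

```text
clock: 27.1
tcp_pos: [0.5744, 0.0162, 0.048]
tool_rot: [0.641, 0.768, -0.001, -0.001]
wrist_force: [0.4, 0.3, -0.5]
width: 0.0169
```

Call:
play_rows:
  targets:
    - {"claw": 1,"tx": 0,"ty": 0,"tz": 0,"twist": 0}
    - {"claw": 1,"tx": 0,"ty": 0,"tz": 1.5,"twist": 0}
    - {"claw": 1,"tx": 0,"ty": 0,"tz": 0,"twist": 0}
    - {"claw": 1,"tx": 0,"ty": 0,"tz": 0,"twist": 0}

```text
clock: 27.5
tcp_pos: [0.5757, 0.0161, 0.0483]
tool_rot: [0.641, 0.768, 0.0, 0.0]
wrist_force: [-0.0, -0.1, -0.5]
width: 0.0173
```

Call:
play_rows:
  targets:
    - {"claw": 1,"tx": 0,"ty": 0,"tz": 1.5,"twist": 0}
    - {"claw": 0.5,"tx": 0,"ty": 0,"tz": 0,"twist": 0}
    - {"claw": -0.2,"tx": 0,"ty": 0,"tz": 0,"twist": 0}
    - {"claw": -0.2,"tx": 0,"ty": 0,"tz": 0,"twist": 0}
    - {"claw": -0.2,"tx": 0,"ty": 0,"tz": 0,"twist": 0}
    - {"claw": -0.2,"tx": 0,"ty": 0,"tz": -45,"twist": 0}
    - {"claw": -0.2,"tx": 0,"ty": 0,"tz": -45,"twist": 0}
    - {"claw": -0.2,"tx": -45,"ty": 0,"tz": -45,"twist": 0}

```text
clock: 28.3
tcp_pos: [0.5816, -0.0161, 0.1743]
tool_rot: [0.639, 0.769, 0.001, 0.0]
wrist_force: [1.3, -1.0, 0.4]
width: 0.0509
```

Call:
play_rows:
  targets:
    - {"claw": -0.2,"tx": -45,"ty": 0,"tz": 0,"twist": -8.5}
    - {"claw": -0.2,"tx": 0,"ty": 0,"tz": 0,"twist": -8.5}
    - {"claw": -0.2,"tx": 0,"ty": 0,"tz": 0,"twist": -8.5}
    - {"claw": -0.2,"tx": 0,"ty": 0,"tz": 0,"twist": -8.5}
    - {"claw": -0.2,"tx": 0,"ty": 0,"tz": 0,"twist": -8.5}
    - {"claw": -0.2,"tx": 0,"ty": 0,"tz": 0,"twist": -8.5}
    - {"claw": -0.2,"tx": 0,"ty": 0,"tz": 0,"twist": -8.5}
    - {"claw": -0.2,"tx": 0,"ty": 0,"tz": 0,"twist": -8.5}

```text
clock: 29.1
tcp_pos: [0.5897, -0.0627, 0.1716]
tool_rot: [0.098, 0.995, -0.0, 0.0]
wrist_force: [0.6, -0.5, -1.2]
width: 0.051
```

```bash
python3 - <<'E'
from h import *
gold()
t=snap('top','t8')
g=cv2.cvtColor(t,cv2.COLOR_RGB2GRAY)
rows((.493,.046,.12,190.5))
# black bar
m=(g[210:280,200:240]<60).astype(np.uint8)
for q in cv2.findContours(m,cv2.RETR_EXTERNAL,cv2.CHAIN_APPROX_NONE)[0]:
    if cv2.contourArea(q)>80:
        b=cv2.boxPoints(cv2.minAreaRect(q))+[200,210]; print('bar',cast('top',b,.05).round(4).tolist(),cast('top',b,.05).mean(0).round(4))
cv2.imwrite('pics/c8.png',cv2.resize(t[150:290,170:370],None,fx=4,fy=4,interpolation=cv2.INTER_CUBIC)[:,:,::-1])
E
```

```text
top [0.558 0.113] [12.  9.] yaw 0
top [ 0.641 -0.248] [ 6. 13.] yaw 0
top [ 0.64  -0.194] [ 7. 13.] yaw 0
scene [ 0.632 -0.216] [ 8.9 33.5] yaw 50
scene [0.574 0.02 ] [11.1 11.3] yaw 50
scene [0.555 0.113] [10.6 11.2] yaw 53
at [ 0.5897 -0.0627  0.1716] psi 168.2 w 0.0513 F [ 1.  -0.4 -0.3] t 29.25
leg shift tx,ty,tz [116.9  86.6  51.6] | n 4 | then twist -22.3 n 3
```

View pics/c8.png

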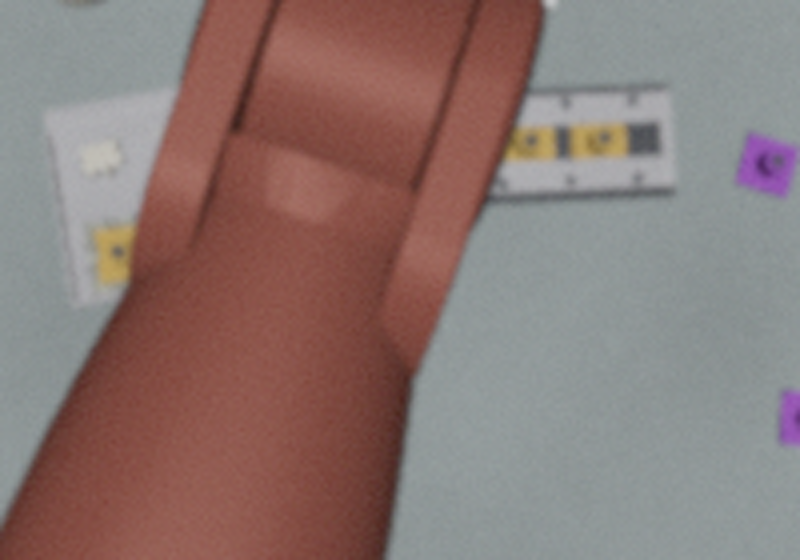

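Call:
play_rows:
  targets:
    - {"claw": -0.3,"tx": 29,"ty": 22,"tz": 5,"twist": 0}
    - {"claw": -0.3,"tx": 29,"ty": 22,"tz": 5,"twist": 0}
    - {"claw": -0.3,"tx": 29,"ty": 21,"tz": 5,"twist": 0}
    - {"claw": -0.3,"tx": 30,"ty": 21,"tz": 5,"twist": 0}
    - {"claw": -0.3,"tx": 0,"ty": 0,"tz": 10,"twist": -7.5}
    - {"claw": -0.3,"tx": 0,"ty": 0,"tz": 10,"twist": -7.5}
    - {"claw": -0.3,"tx": 0,"ty": 0,"tz": 0,"twist": -7.3}
    - {"claw": -0.3,"tx": 0,"ty": 0,"tz": 0,"twist": 0}

```text
clock: 30.05
tcp_pos: [0.4923, 0.0452, 0.1314]
tool_rot: [-0.092, 0.996, -0.0, -0.0]
wrist_force: [-0.4, 0.3, -0.1]
width: 0.0552
```

```bash
python3 - <<'E'
from h import *
rows((.493,.046,.05,190.5))
t=snap('top','t9');s=snap('scene','s9')
a=cv2.resize(t[150:270,170:290],None,fx=3.3,fy=3.3,interpolation=cv2.INTER_CUBIC)
b=cv2.resize(s[140:240,210:330],None,fx=3.3,fy=3.3,interpolation=cv2.INTER_CUBIC)
o=np.zeros((396,796,3),np.uint8);o[:,:396]=a;o[:330,400:]=b;cv2.imwrite('pics/c9.png',o[:,:,::-1])
E
```

```text
at [0.4923 0.0452 0.1314] psi -169.5 w 0.0552 F [-0.4  0.3 -0.1] t 30.05
leg shift tx,ty,tz [-0.8  0.6 81.4] | n 2 | then twist 0.0 n 1
```

View pics/c9.png

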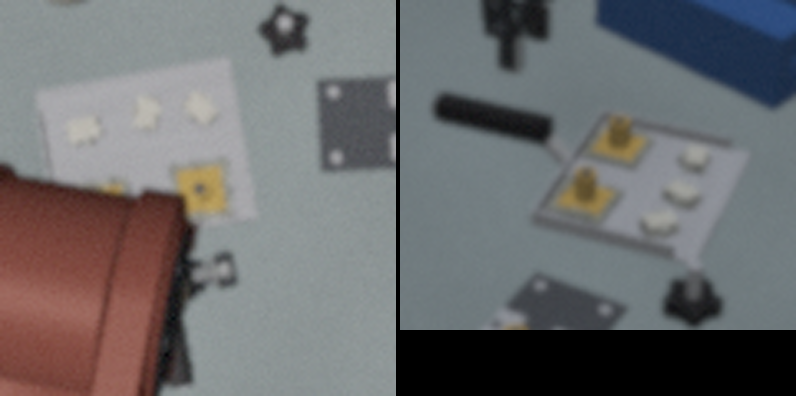

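Call:
play_rows:
  targets:
    - {"claw": -0.3,"tx": -0.8,"ty": 0.6,"tz": 35,"twist": 0}
    - {"claw": -0.3,"tx": 0,"ty": 0,"tz": 30,"twist": 0}
    - {"claw": -0.3,"tx": 0,"ty": 0,"tz": 18,"twist": 0}
    - {"claw": -0.3,"tx": 0,"ty": 0,"tz": 0,"twist": 0}
    - {"claw": 0.2,"tx": 0,"ty": 0,"tz": 0,"twist": 0}
    - {"claw": 0.6,"tx": 0,"ty": 0,"tz": 0,"twist": 0}
    - {"claw": 1,"tx": 0,"ty": 0,"tz": 0,"twist": 0}
    - {"claw": 1,"tx": 0,"ty": 0,"tz": 0,"twist": 0}
  force: 30

```text
clock: 30.95
tcp_pos: [0.4943, 0.0457, 0.0503]
tool_rot: [-0.093, 0.996, -0.0, 0.001]
wrist_force: [-1.8, 0.4, 7.4]
width: 0.0214
```

Call:
play_rows:
  targets:
    - {"claw": 1,"tx": 0,"ty": 0,"tz": 0,"twist": 0}
    - {"claw": 1,"tx": 0,"ty": 0,"tz": 0,"twist": 0}
  force: 120

```text
clock: 31.15
tcp_pos: [0.4943, 0.0457, 0.0505]
tool_rot: [-0.093, 0.996, -0.0, 0.001]
wrist_force: [-2.6, 0.2, 10.2]
width: 0.0199
```

```bash
python3 - <<'E'
from h import *
rows((.493,.046,.048,190.5))
print(cast('scene',[(223.6,172.4),(254.8,177.9)],.038).round(4))
E
```

```text
at [0.4943 0.0457 0.0505] psi -169.4 w 0.0199 F [-2.6  0.2 10.2] t 31.15
leg shift tx,ty,tz [1.2 0.5 2.5] | n 1 | then twist 0.1 n 1
[[0.4146 0.0315 0.038 ]
 [0.5109 0.058  0.038 ]]
```

Call:
play_rows:
  targets:
    - {"claw": 1,"tx": 0,"ty": 0,"tz": -3,"twist": 0}
    - {"claw": 1,"tx": 0,"ty": 0,"tz": -6,"twist": 0}
    - {"claw": 1,"tx": 0,"ty": 0,"tz": -8,"twist": 0}
    - {"claw": 1,"tx": 0,"ty": 0,"tz": -8,"twist": 0}
    - {"claw": 1,"tx": 0,"ty": 0,"tz": -5,"twist": 0}
    - {"claw": 1,"tx": 0,"ty": 0,"tz": 0,"twist": 0}
    - {"claw": 1,"tx": 0,"ty": 0,"tz": 0,"twist": 0}

```text
clock: 31.85
tcp_pos: [0.4932, 0.0458, 0.0785]
tool_rot: [-0.093, 0.996, -0.0, 0.0]
wrist_force: [-0.3, 0.7, -4.4]
width: 0.0194
```

```bash
python3 - <<'E'
from h import *
rows((.493,.046,.048,190.5)); print(arm.read_state()['moment'].round(2))
s=snap('scene','s10')
cv2.imwrite('pics/c10.png',cv2.resize(s[130:240,190:340],None,fx=4.5,fy=4.5,interpolation=cv2.INTER_CUBIC)[:,:,::-1])
E
```

```text
at [0.4932 0.0458 0.0785] psi -169.3 w 0.0194 F [-0.3  0.7 -4.4] t 31.85
leg shift tx,ty,tz [ 0.1  0.2 30.5] | n 1 | then twist 0.2 n 1
[-0.07  0.46 -0.01]
```

View pics/c10.png

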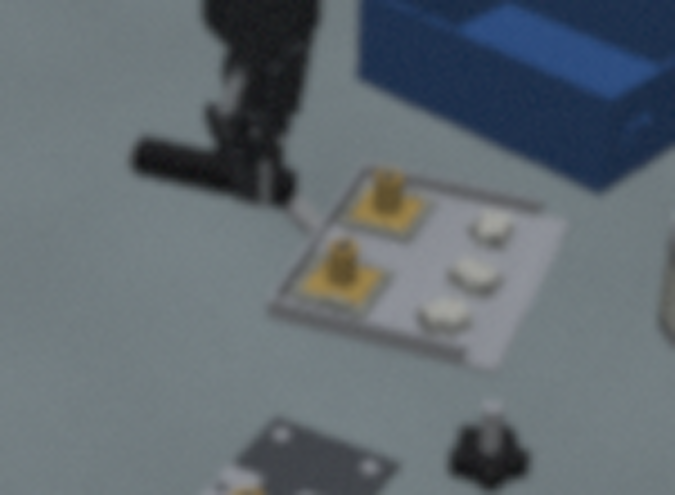

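The shovel is up and nearly level, with both plates and three chips aboard. Lifting higher and turning gently.

Call:
play_rows:
  targets:
    - {"claw": 1,"tx": 0,"ty": 0,"tz": -5,"twist": 0}
    - {"claw": 1,"tx": 0,"ty": 0,"tz": -12,"twist": 0}
    - {"claw": 1,"tx": 0,"ty": 0,"tz": -15,"twist": 0}
    - {"claw": 1,"tx": 0,"ty": 0,"tz": -15,"twist": 0}
    - {"claw": 1,"tx": 0,"ty": 0,"tz": -15,"twist": 0}
    - {"claw": 1,"tx": 0,"ty": 0,"tz": -11,"twist": 0}
    - {"claw": 1,"tx": 0,"ty": 0,"tz": -5,"twist": -2}
    - {"claw": 1,"tx": 0,"ty": 0,"tz": 0,"twist": -4}

```text
clock: 32.7
tcp_pos: [0.4939, 0.0457, 0.1583]
tool_rot: [-0.146, 0.989, -0.0, 0.001]
wrist_force: [0.5, -0.4, -5.8]
width: 0.0196
```

Call:
play_rows:
  targets:
    - {"claw": 1,"tx": 0,"ty": 0,"tz": 0,"twist": -5}
    - {"claw": 1,"tx": 0,"ty": 0,"tz": 0,"twist": -5}
    - {"claw": 1,"tx": 0,"ty": 0,"tz": 0,"twist": -5}
    - {"claw": 1,"tx": 0,"ty": 0,"tz": 0,"twist": -5}
    - {"claw": 1,"tx": 0,"ty": 0,"tz": 0,"twist": -5}
    - {"claw": 1,"tx": 0,"ty": 0,"tz": 0,"twist": -5}
    - {"claw": 1,"tx": 0,"ty": 0,"tz": 0,"twist": -5}
    - {"claw": 1,"tx": 0,"ty": 0,"tz": 0,"twist": -5}

```text
clock: 33.5
tcp_pos: [0.4934, 0.0457, 0.1572]
tool_rot: [-0.476, 0.879, -0.0, 0.0]
wrist_force: [0.1, 0.0, -4.7]
width: 0.0197
```

Call:
play_rows:
  targets:
    - {"claw": 1,"tx": 0,"ty": 0,"tz": 0,"twist": -5}
    - {"claw": 1,"tx": 0,"ty": 0,"tz": 0,"twist": -5}
    - {"claw": 1,"tx": 0,"ty": 0,"tz": 0,"twist": -5}
    - {"claw": 1,"tx": 0,"ty": 0,"tz": 0,"twist": -4}
    - {"claw": 1,"tx": 0,"ty": 0,"tz": 0,"twist": -2}
    - {"claw": 1,"tx": 0,"ty": 0,"tz": 0,"twist": -1}
    - {"claw": 1,"tx": 0,"ty": 0,"tz": 0,"twist": 0}
    - {"claw": 1,"tx": 0,"ty": 0,"tz": 0,"twist": 0}

```text
clock: 34.3
tcp_pos: [0.4933, 0.0458, 0.1568]
tool_rot: [-0.633, 0.774, -0.0, 0.0]
wrist_force: [-0.1, -0.6, -4.7]
width: 0.0196
```

```bash
python3 - <<'E'
from h import *
rows((.502,.110,.152,258.5)); print(arm.read_state()['moment'].round(2))
t=snap('top','t11');s=snap('scene','s11')
a=cv2.resize(t[150:270,50:250],None,fx=2.3,fy=2.3,interpolation=cv2.INTER_CUBIC)
b=cv2.resize(s[90:230,190:340],None,fx=2.2,fy=2.2,interpolation=cv2.INTER_CUBIC)
o=np.zeros((310,795,3),np.uint8);o[:276,:460]=a;o[:308,465:]=b;cv2.imwrite('pics/c11.png',o[:,:,::-1])
E
```

```text
at [0.4933 0.0458 0.1568] psi -101.4 w 0.0196 F [-0.1 -0.6 -4.7] t 34.3
leg shift tx,ty,tz [-64.7   4.1   4.8] | n 2 | then twist 0.1 n 1
[-0.51  0.06  0.03]
```

View pics/c11.png

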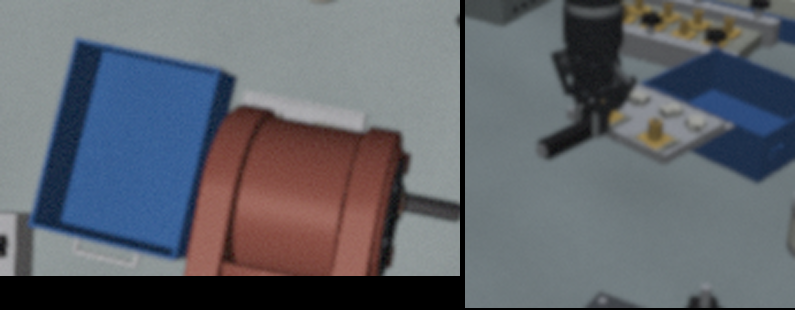

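Call:
play_rows:
  targets:
    - {"claw": 1,"tx": -5,"ty": 0,"tz": 0,"twist": 0}
    - {"claw": 1,"tx": -11,"ty": 1,"tz": 0,"twist": 0}
    - {"claw": 1,"tx": -13,"ty": 1,"tz": 0,"twist": 0}
    - {"claw": 1,"tx": -13,"ty": 1,"tz": 0,"twist": 0}
    - {"claw": 1,"tx": -12,"ty": 1,"tz": 0,"twist": 0}
    - {"claw": 1,"tx": -7,"ty": 0,"tz": 0,"twist": 0}
    - {"claw": 1,"tx": -4,"ty": 0,"tz": 0,"twist": 0}
    - {"claw": 1,"tx": 0,"ty": 0,"tz": 0,"twist": 0}

```text
clock: 35.2
tcp_pos: [0.502, 0.1108, 0.1564]
tool_rot: [-0.634, 0.773, 0.0, -0.0]
wrist_force: [0.2, -0.6, -5.5]
width: 0.0194
```

Call:
play_rows:
  targets:
    - {"claw": 1,"tx": 0,"ty": 0,"tz": 4,"twist": 0}
    - {"claw": 1,"tx": 0,"ty": 0,"tz": 4,"twist": 0}
    - {"claw": 1,"tx": 0,"ty": 0,"tz": 3,"twist": 0}
    - {"claw": 1,"tx": 0,"ty": 0,"tz": 0,"twist": 0}
    - {"claw": 1,"tx": 0,"ty": 0,"tz": 0,"twist": 0}

```text
clock: 35.7
tcp_pos: [0.502, 0.1102, 0.1454]
tool_rot: [-0.634, 0.774, 0.0, -0.0]
wrist_force: [-0.3, 0.3, -5.0]
width: 0.0192
```

```bash
python3 - <<'E'
from h import *
rows((.502,.110,.152,258.5)); print(arm.read_state()['moment'].round(2))
s=snap('scene','s12')
cv2.imwrite('pics/c12.png',cv2.resize(s[100:210,230:350],None,fx=5,fy=5,interpolation=cv2.INTER_CUBIC)[:,:,::-1])
E
```

```text
at [0.502  0.1102 0.1454] psi -101.4 w 0.0192 F [-0.3  0.3 -5. ] t 35.7
leg shift tx,ty,tz [ 0.2 -0.1 -6.6] | n 1 | then twist 0.1 n 1
[-0.47  0.04 -0.01]
```

View pics/c12.png

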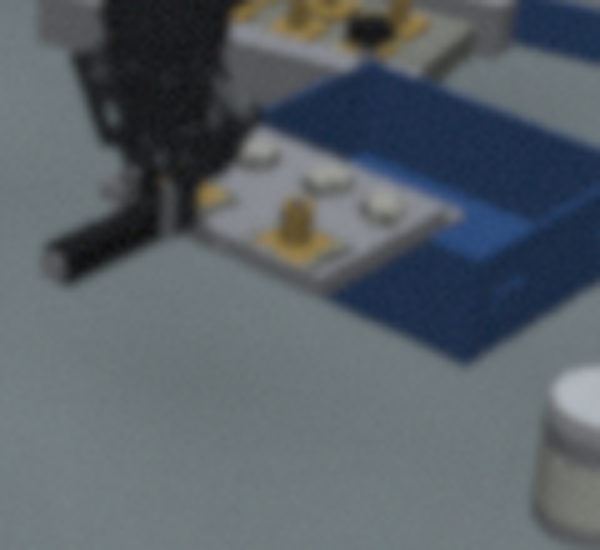

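The edge is over the tub and everything is aboard. Right blade corner at crop (460,215), left at (262,125). Lowering.

Call:
play_rows:
  targets:
    - {"claw": 1,"tx": 0,"ty": 0,"tz": 3,"twist": 0}
    - {"claw": 1,"tx": 0,"ty": 0,"tz": 2,"twist": 0}
    - {"claw": 1,"tx": 0,"ty": 0,"tz": 1,"twist": 0}
    - {"claw": 1,"tx": 0,"ty": 0,"tz": 0,"twist": 0}
    - {"claw": 1,"tx": 0,"ty": 0,"tz": 0,"twist": 0}

```text
clock: 36.25
tcp_pos: [0.502, 0.1104, 0.1395]
tool_rot: [-0.634, 0.774, -0.0, -0.0]
wrist_force: [0.6, -0.0, -5.6]
width: 0.0193
```

```bash
python3 - <<'E'
from h import *
p=cast('scene',[(322,143),(282.4,125)],.09);print(p.round(3)); x=np.array([.2,.98]);r=np.array([.536,.277])
for q in p: d=q[:2]-r; print('beyond rim',d@x,'lat',d@np.array([-.98,.2]))
print(arm.read_state()['moment'].round(2))
E
```

```text
[[0.623 0.282 0.09 ]
 [0.455 0.324 0.09 ]]
beyond rim 0.022433013827300168 lat -0.08474035426200717
beyond rim 0.030102855677046143 lat 0.08925664992190385
[-0.42  0.04  0.02]
```

Call:
play_rows:
  targets:
    - {"claw": 1,"tx": 0,"ty": 0,"tz": 2,"twist": 0}
    - {"claw": 1,"tx": 0,"ty": 0,"tz": 1,"twist": 0}
    - {"claw": 1,"tx": 0,"ty": 0,"tz": 0,"twist": 0}
    - {"claw": 1,"tx": 0,"ty": 0,"tz": 0,"twist": 0}

```text
clock: 36.65
tcp_pos: [0.502, 0.1104, 0.1365]
tool_rot: [-0.634, 0.774, -0.0, -0.0]
wrist_force: [1.0, -0.3, -5.1]
width: 0.0197
```

Call:
play_rows:
  targets:
    - {"claw": 1,"tx": 0,"ty": 0,"tz": 1,"twist": 0}
    - {"claw": 1,"tx": 0,"ty": 0,"tz": 1,"twist": 0}
    - {"claw": 1,"tx": 0,"ty": 0,"tz": 0,"twist": 0}
    - {"claw": 1,"tx": 0,"ty": 0,"tz": 0,"twist": 0}

```text
clock: 37.05
tcp_pos: [0.502, 0.1104, 0.1345]
tool_rot: [-0.634, 0.774, -0.0, -0.0]
wrist_force: [-0.1, 0.7, -5.8]
width: 0.0198
```

Call:
play_rows:
  targets:
    - {"claw": 1,"tx": 0,"ty": 0,"tz": 1,"twist": 0}
    - {"claw": 1,"tx": 0,"ty": 0,"tz": 1,"twist": 0}
    - {"claw": 1,"tx": 0,"ty": 0,"tz": 0,"twist": 0}
    - {"claw": 1,"tx": 0,"ty": 0,"tz": 0,"twist": 0}

```text
clock: 37.45
tcp_pos: [0.5021, 0.1104, 0.1325]
tool_rot: [-0.634, 0.774, -0.0, 0.0]
wrist_force: [0.2, 0.3, -5.8]
width: 0.0195
```

Call:
play_rows:
  targets:
    - {"claw": 1,"tx": 0,"ty": 0,"tz": 1,"twist": 0}
    - {"claw": 1,"tx": 0,"ty": 0,"tz": 1,"twist": 0}
    - {"claw": 1,"tx": 0,"ty": 0,"tz": 0,"twist": 0}
    - {"claw": 1,"tx": 0,"ty": 0,"tz": 0,"twist": 0}

```text
clock: 37.85
tcp_pos: [0.5022, 0.1103, 0.1308]
tool_rot: [-0.634, 0.774, -0.0, 0.0]
wrist_force: [-0.9, -1.7, -1.2]
width: 0.0196
```

```bash
python3 - <<'E'
from h import *
for i in range(2): s=arm.read_state(); print(s['moment'].round(2),s['wrist_force'].round(1))
E
```

```text
[-0.22  0.17  0.06] [-0.9 -1.7 -1.2]
[-0.22  0.17  0.06] [-0.9 -1.7 -1.2]
```

Rim contact: the wrist load dropped from 5.8 to 1.2 N with all aboard. Hold briefly, then loosen the grip so the bar can pivot in the pads.

Call:
play_rows:
  targets:
    - {"claw": 1,"tx": 0,"ty": 0,"tz": 0.5,"twist": 0}
    - {"claw": 1,"tx": 0,"ty": 0,"tz": 0,"twist": 0}
    - {"claw": 1,"tx": 0,"ty": 0,"tz": 0,"twist": 0}
  force: 120

```text
clock: 38.15
tcp_pos: [0.5022, 0.1103, 0.1302]
tool_rot: [-0.634, 0.774, -0.0, 0.0]
wrist_force: [-0.4, -1.9, -1.0]
width: 0.0196
```

Call:
play_rows:
  targets:
    - {"claw": 1,"tx": 0,"ty": 0,"tz": 0,"twist": 0}
    - {"claw": 1,"tx": 0,"ty": 0,"tz": 0,"twist": 0}
    - {"claw": 1,"tx": 0,"ty": 0,"tz": 0,"twist": 0}
  force: 20

```text
clock: 38.45
tcp_pos: [0.5021, 0.1103, 0.1301]
tool_rot: [-0.634, 0.774, -0.0, 0.0]
wrist_force: [0.3, -2.8, -0.9]
width: 0.0195
```

Call:
play_rows:
  targets:
    - {"claw": 1,"tx": -1,"ty": 0,"tz": -3,"twist": 0}
    - {"claw": 1,"tx": -1,"ty": 0,"tz": -4,"twist": 0}
    - {"claw": 1,"tx": -1,"ty": 0,"tz": -4,"twist": 0}
    - {"claw": 1,"tx": 0,"ty": 0,"tz": 0,"twist": 0}
    - {"claw": 1,"tx": 0,"ty": 0,"tz": 0,"twist": 0}
  force: 20

```text
clock: 38.95
tcp_pos: [0.5026, 0.1134, 0.141]
tool_rot: [-0.634, 0.773, -0.0, -0.0]
wrist_force: [0.5, -0.0, -5.5]
width: 0.0197
```

```bash
python3 - <<'E'
from h import *
for i in range(1): s=arm.read_state(); print(s['moment'].round(2),s['wrist_force'].round(1))
E
```

```text
[-0.45  0.08  0.01] [ 0.5 -0.  -5.5]
```

Call:
play_rows:
  targets:
    - {"claw": 0.7,"tx": 0,"ty": 0,"tz": 3,"twist": 0}
    - {"claw": 0.65,"tx": 0,"ty": 0,"tz": 0,"twist": 0}
    - {"claw": 0.62,"tx": 0,"ty": 0,"tz": 0,"twist": 0}
    - {"claw": 0.6,"tx": 0,"ty": 0,"tz": 0,"twist": 0}
    - {"claw": 0.58,"tx": 0,"ty": 0,"tz": 0,"twist": 0}
    - {"claw": 0.58,"tx": 0,"ty": 0,"tz": 0,"twist": 0}
  force: 20

```text
clock: 39.55
tcp_pos: [0.5026, 0.1133, 0.1381]
tool_rot: [-0.634, 0.774, -0.0, -0.0]
wrist_force: [0.0, 0.3, -4.9]
width: 0.0195
```

```bash
python3 - <<'E'
from h import *
for i in range(1): s=arm.read_state(); print(s['moment'].round(2),s['wrist_force'].round(1))
E
```

```text
[-0.48  0.09 -0.03] [ 0.   0.3 -4.9]
```

Call:
play_rows:
  targets:
    - {"claw": 0.56,"tx": 0,"ty": 0,"tz": 0,"twist": 0}
    - {"claw": 0.55,"tx": 0,"ty": 0,"tz": 0,"twist": 0}
    - {"claw": 0.545,"tx": 0,"ty": 0,"tz": 0,"twist": 0}
    - {"claw": 0.545,"tx": 0,"ty": 0,"tz": 0,"twist": 0}
  force: 20

```text
clock: 39.95
tcp_pos: [0.5026, 0.1133, 0.138]
tool_rot: [-0.634, 0.774, -0.0, -0.0]
wrist_force: [0.3, -0.3, -5.1]
width: 0.0197
```

```bash
python3 - <<'E'
from h import *
for i in range(1): s=arm.read_state(); print(s['moment'].round(2),s['wrist_force'].round(1),s['width'])
E
```

```text
[-0.47  0.13  0.06] [ 0.3 -0.3 -5.1] 0.01972974434250338
```

Call:
play_rows:
  targets:
    - {"claw": 0.535,"tx": 0,"ty": 0,"tz": 0,"twist": 0}
    - {"claw": 0.535,"tx": 0,"ty": 0,"tz": 0,"twist": 0}
  force: 20

```text
clock: 40.15
tcp_pos: [0.5026, 0.1133, 0.138]
tool_rot: [-0.634, 0.774, -0.0, -0.0]
wrist_force: [-0.6, -0.3, -5.6]
width: 0.02
```

Call:
play_rows:
  targets:
    - {"claw": 0.53,"tx": 0,"ty": 0,"tz": 0,"twist": 0}
    - {"claw": 0.53,"tx": 0,"ty": 0,"tz": 0,"twist": 0}
  force: 20

```text
clock: 40.35
tcp_pos: [0.5026, 0.1133, 0.138]
tool_rot: [-0.634, 0.774, -0.0, -0.0]
wrist_force: [0.5, -0.6, -6.1]
width: 0.0204
```

```bash
python3 - <<'E'
from h import *
for i in range(1): s=arm.read_state(); print(s['moment'].round(2),s['wrist_force'].round(1),s['width'])
E
```

```text
[-0.47  0.11  0.02] [ 0.5 -0.6 -6.1] 0.020411836525646893
```

Call:
play_rows:
  targets:
    - {"claw": 0.525,"tx": 0,"ty": 0,"tz": 0,"twist": 0}
    - {"claw": 0.52,"tx": 0,"ty": 0,"tz": 0,"twist": 0}
  force: 20

```text
clock: 40.55
tcp_pos: [0.5026, 0.1133, 0.138]
tool_rot: [-0.634, 0.774, -0.0, -0.0]
wrist_force: [0.1, -0.5, -5.3]
width: 0.0209
```

Call:
play_rows:
  targets:
    - {"claw": 0.515,"tx": 0,"ty": 0,"tz": 0,"twist": 0}
    - {"claw": 0.515,"tx": 0,"ty": 0,"tz": 0,"twist": 0}
  force: 20

```text
clock: 40.75
tcp_pos: [0.5026, 0.1133, 0.138]
tool_rot: [-0.634, 0.774, -0.0, -0.0]
wrist_force: [0.0, 0.2, -5.8]
width: 0.0208
```

```bash
python3 - <<'E'
from h import *
for i in range(1): s=arm.read_state(); print(s['moment'].round(2),s['wrist_force'].round(1),s['width'])
E
```

```text
[-0.47  0.11 -0.04] [ 0.   0.2 -5.8] 0.020817431448603527
```

Call:
play_rows:
  targets:
    - {"claw": 0.51,"tx": 0,"ty": 0,"tz": 0,"twist": 0}
    - {"claw": 0.51,"tx": 0,"ty": 0,"tz": 0,"twist": 0}

```text
clock: 40.95
tcp_pos: [0.5026, 0.1133, 0.138]
tool_rot: [-0.634, 0.774, -0.0, -0.0]
wrist_force: [-0.5, -0.2, -4.7]
width: 0.0212
```

Call:
play_rows:
  targets:
    - {"claw": 0.505,"tx": 0,"ty": 0,"tz": 0,"twist": 0}
    - {"claw": 0.505,"tx": 0,"ty": 0,"tz": 0,"twist": 0}

```text
clock: 41.15
tcp_pos: [0.5027, 0.1134, 0.1382]
tool_rot: [-0.634, 0.774, -0.0, 0.0]
wrist_force: [0.8, 0.6, -3.5]
width: 0.0214
```

Call:
play_rows:
  targets:
    - {"claw": 0.5,"tx": 0,"ty": 0,"tz": 0,"twist": 0}
    - {"claw": 0.5,"tx": 0,"ty": 0,"tz": 0,"twist": 0}

```text
clock: 41.35
tcp_pos: [0.5027, 0.1134, 0.1381]
tool_rot: [-0.634, 0.774, -0.0, 0.0]
wrist_force: [-0.3, 0.6, -4.0]
width: 0.0215
```

Now the bar pivots at light grip (load shared with the rim). Raise along the arc.

Call:
play_rows:
  targets:
    - {"claw": 0.5,"tx": -1,"ty": 0,"tz": -3,"twist": 0}
    - {"claw": 0.5,"tx": -1,"ty": 0,"tz": -4,"twist": 0}
    - {"claw": 0.5,"tx": -1,"ty": 0,"tz": -4,"twist": 0}
    - {"claw": 0.5,"tx": 0,"ty": 0,"tz": 0,"twist": 0}
    - {"claw": 0.5,"tx": 0,"ty": 0,"tz": 0,"twist": 0}

```text
clock: 41.85
tcp_pos: [0.5034, 0.1163, 0.1493]
tool_rot: [-0.634, 0.774, -0.0, 0.0]
wrist_force: [0.4, -1.0, -2.9]
width: 0.0215
```

```bash
python3 - <<'E'
from h import *
s=arm.read_state(); print(s['moment'].round(2),s['wrist_force'].round(1),s['width'])
i=snap('scene','s13')
cv2.imwrite('pics/c13.png',cv2.resize(i[100:210,230:350],None,fx=5,fy=5,interpolation=cv2.INTER_CUBIC)[:,:,::-1])
E
```

```text
[-0.11 -0.05  0.03] [ 0.4 -1.  -2.9] 0.021543203099076137
```

View pics/c13.png

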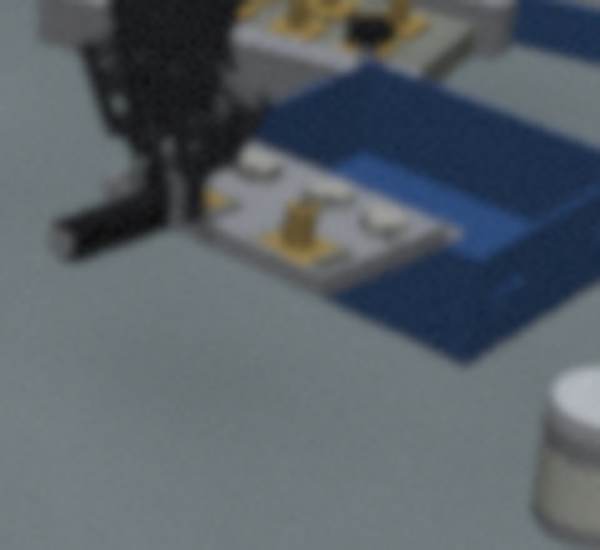

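Call:
play_rows:
  targets:
    - {"claw": 0.5,"tx": -2,"ty": 0,"tz": -5,"twist": 0}
    - {"claw": 0.5,"tx": -2,"ty": 0,"tz": -6,"twist": 0}
    - {"claw": 0.5,"tx": -3,"ty": 0,"tz": -6,"twist": 0}
    - {"claw": 0.5,"tx": -3,"ty": 0,"tz": -6,"twist": 0}
    - {"claw": 0.5,"tx": -3,"ty": 0,"tz": -6,"twist": 0}
    - {"claw": 0.5,"tx": -4,"ty": 0,"tz": -6,"twist": 0}
    - {"claw": 0.5,"tx": 0,"ty": 0,"tz": 0,"twist": 0}

```text
clock: 42.6
tcp_pos: [0.507, 0.1334, 0.1851]
tool_rot: [-0.634, 0.773, -0.0, 0.001]
wrist_force: [-0.1, -0.5, -4.0]
width: 0.0217
```

```bash
python3 - <<'E'
from h import *
s=arm.read_state(); print(s['moment'].round(2),s['wrist_force'].round(1),s['width']); gold('scene')
E
```

```text
[-0.18  0.07 -0.04] [-0.1 -0.5 -4. ] 0.021741057405854552
scene [ 0.632 -0.216] [ 8.9 33.5] yaw 50
```

Call:
play_rows:
  targets:
    - {"claw": 0.5,"tx": -4,"ty": 0,"tz": -6,"twist": 0}
    - {"claw": 0.5,"tx": -4,"ty": 0,"tz": -6,"twist": 0}
    - {"claw": 0.5,"tx": -5,"ty": 0,"tz": -6,"twist": 0}
    - {"claw": 0.5,"tx": -5,"ty": 0,"tz": -6,"twist": 0}
    - {"claw": 0.5,"tx": 0,"ty": 0,"tz": 0,"twist": 0}
    - {"claw": 0.5,"tx": 0,"ty": 0,"tz": 0,"twist": 0}

```text
clock: 43.25
tcp_pos: [0.5104, 0.1508, 0.2084]
tool_rot: [-0.634, 0.773, -0.0, 0.0]
wrist_force: [1.4, -0.5, -2.4]
width: 0.0211
```

```bash
cat >> h.py <<'E'
def st():
    s=arm.read_state(); print(s['tcp_pos'].round(4),s['moment'].round(2),s['wrist_force'].round(1),round(s['width'],4))
    im=cams.capture('scene'); sub=im[90:200,225:365]
    h=cv2.cvtColor(sub,cv2.COLOR_RGB2HSV)
    for nm,m in(('gold',cv2.inRange(h,(12,90,60),(32,255,255))),('steel',cv2.inRange(h,(0,0,120),(180,45,255))),('black',cv2.inRange(sub,(0,0,0),(45,45,45)))):
        for q in cv2.findContours(m,cv2.RETR_EXTERNAL,cv2.CHAIN_APPROX_NONE)[0]:
            if cv2.contourArea(q)>25:
                b=cv2.boxPoints(cv2.minAreaRect(q))+[225,90]; print(nm,cv2.contourArea(q),b.round().astype(int).tolist())
    return im
E
python3 - <<'E'
from h import *
im=st(); cv2.imwrite('pics/s14.png',im[:,:,::-1])
E
```

```text
[0.5104 0.1508 0.2084] [ 0.16 -0.07 -0.1 ] [ 1.4 -0.5 -2.4] 0.0211
gold 34.0 [[302, 104], [310, 98], [315, 104], [306, 110]]
gold 57.5 [[286, 102], [296, 94], [301, 101], [291, 109]]
steel 26.0 [[345, 195], [355, 195], [355, 199], [345, 199]]
steel 40.5 [[287, 111], [289, 105], [301, 108], [300, 114]]
steel 27.5 [[247, 100], [248, 95], [258, 98], [257, 102]]
steel 7207.5 [[225, 199], [225, 96], [364, 96], [364, 199]]
steel 45.0 [[296, 92], [297, 90], [321, 96], [320, 98]]
steel 77.0 [[338, 90], [364, 90], [364, 96], [338, 96]]
black 600.5 [[255, 121], [257, 88], [291, 91], [288, 124]]
```

```bash
cat >> h.py <<'E'
def tub():
    t=cams.capture('top'); T=np.array([.536,.277]);X=np.array([.2,.98]);Y=np.array([-.98,.2])
    h=cv2.cvtColor(t,cv2.COLOR_RGB2HSV)
    for nm,m in(('gold',cv2.inRange(h,(10,70,40),(35,255,255))),('cream',cv2.inRange(h,(15,12,150),(45,70,255)))):
        for q in cv2.findContours(m,cv2.RETR_EXTERNAL,cv2.CHAIN_APPROX_NONE)[0]:
            if cv2.contourArea(q)>8:
                c=cv2.minAreaRect(q)[0]; p=cast('top',[c],.012)[0,:2]; d=p-T
                if -.35<d@X<.25 and abs(d@Y)<.2: print(nm,cv2.contourArea(q),'px',np.round(c),'beyond rim',round(d@X,3),'lat',round(d@Y,3))
    return t
E
python3 - <<'E'
from h import *
t=tub(); cv2.imwrite('pics/t14.png',t[:,:,::-1])
s=cv2.imread('pics/s14.png');h=cv2.cvtColor(s,cv2.COLOR_BGR2HSV)[110:190,240:350]
for nm,m in(('gold',cv2.inRange(h,(8,60,40),(35,255,255))),('cream',cv2.inRange(h,(15,12,150),(45,70,255)))):
    for q in cv2.findContours(m,cv2.RETR_EXTERNAL,cv2.CHAIN_APPROX_NONE)[0]:
        if cv2.contourArea(q)>5: print('scene',nm,cv2.contourArea(q),np.round(np.array(cv2.minAreaRect(q)[0])+[240,110]))
E
```

```text
gold 34.5 px [160. 205.] beyond rim -0.04 lat -0.055
scene gold 31.5 [295. 132.]
```

```bash
cat >> h.py <<'E'
def tri(a,b):
    A=[];B=[]
    for n,uv in(('top',a),('scene',b)):
        o=K(n)[2][:3,3]; d=cast(n,[uv],0.)[0]-o; d/=np.linalg.norm(d); M=np.eye(3)-np.outer(d,d); A.append(M);B.append(M@o)
    p=np.linalg.lstsq(np.vstack(A),np.hstack(B),rcond=None)[0]; d=p[:2]-[.536,.277]
    print(p.round(3),'beyond',(d@[.2,.98]).round(3),'lat',(d@[-.98,.2]).round(3)); return p
E
python3 - <<'E'
from h import *
tri((160,205),(295,132))
s=cv2.imread('pics/s14.png');t=cv2.imread('pics/t14.png')
a=cv2.resize(t[150:270,50:230],None,fx=2.2,fy=2.2,interpolation=cv2.INTER_CUBIC)
b=cv2.resize(s[85:215,220:350],None,fx=3,fy=3,interpolation=cv2.INTER_CUBIC)
o=np.zeros((390,790,3),np.uint8);o[:264,:396]=a;o[:,400:]=b;cv2.imwrite('pics/c14.png',o)
E
```

```text
[0.57  0.19  0.153] beyond -0.078 lat -0.051
```

View pics/c14.png

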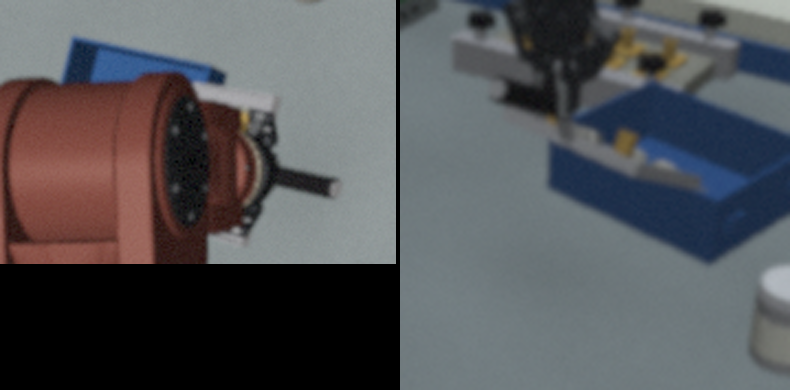

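The picture shows θ≈30°, the blade edge inside the tub and load still aboard: boss at (627,140), chips just ahead of it. Raising further.

Call:
play_rows:
  targets:
    - {"claw": 0.5,"tx": -5,"ty": 0,"tz": -5,"twist": 0}
    - {"claw": 0.5,"tx": -5,"ty": 0,"tz": -5,"twist": 0}
    - {"claw": 0.5,"tx": -6,"ty": 0,"tz": -5,"twist": 0}
    - {"claw": 0.5,"tx": 0,"ty": 0,"tz": 0,"twist": 0}
    - {"claw": 0.5,"tx": 0,"ty": 0,"tz": 0,"twist": 0}
    - {"claw": 0.5,"tx": 0,"ty": 0,"tz": 0,"twist": 0}

```text
clock: 43.95
tcp_pos: [0.5134, 0.1664, 0.2232]
tool_rot: [-0.634, 0.774, -0.0, 0.0]
wrist_force: [0.4, 0.9, -2.9]
width: 0.0213
```

```bash
cat >> h.py <<'E'
def sc():
    s=arm.read_state(); print(s['tcp_pos'].round(4),s['moment'].round(2),s['wrist_force'].round(1),round(s['width'],4))
    im=cams.capture('scene');h=cv2.cvtColor(im,cv2.COLOR_RGB2HSV)[112:190,240:350]
    for nm,m in(('gold',cv2.inRange(h,(8,60,40),(35,255,255))),('cream',cv2.inRange(h,(18,12,130),(50,70,255)))):
        for q in cv2.findContours(m,cv2.RETR_EXTERNAL,cv2.CHAIN_APPROX_NONE)[0]:
            if cv2.contourArea(q)>4: print('scene',nm,cv2.contourArea(q),np.round(np.array(cv2.minAreaRect(q)[0])+[240,112]))
    return im
E
python3 - <<'E'
from h import *
i=sc();cv2.imwrite('pics/s15.png',i[:,:,::-1]);t=tub();cv2.imwrite('pics/t15.png',t[:,:,::-1])
E
```

```text
[0.5134 0.1664 0.2232] [ 0.29 -0.   -0.16] [ 0.4  0.9 -2.9] 0.0213
scene gold 17.5 [311. 136.]
scene gold 14.5 [290. 126.]
```

Call:
play_rows:
  targets:
    - {"claw": 0.5,"tx": -3,"ty": 0,"tz": -4,"twist": 0}
    - {"claw": 0.5,"tx": -2,"ty": 0,"tz": -3,"twist": 0}
    - {"claw": 0.5,"tx": 0,"ty": 0,"tz": 0,"twist": 0}
    - {"claw": 0.5,"tx": 0,"ty": 0,"tz": 0,"twist": 0}
    - {"claw": 0.5,"tx": 0,"ty": 0,"tz": 0,"twist": 0}
    - {"claw": 0.5,"tx": 0,"ty": 0,"tz": 0,"twist": 0}

```text
clock: 44.65
tcp_pos: [0.5141, 0.1711, 0.2298]
tool_rot: [-0.634, 0.774, 0.0, -0.0]
wrist_force: [-0.5, 0.3, -2.7]
width: 0.0212
```

```bash
python3 - <<'E'
from h import *
i=sc();cv2.imwrite('pics/s16.png',i[:,:,::-1])
a=cv2.imread('pics/s14.png').astype(int);b=cv2.imread('pics/s16.png').astype(int);h=cv2.cvtColor(b.astype(np.uint8),cv2.COLOR_BGR2HSV)
# blade pixels by column: low-sat bright inside tub silhouette
print('hue/sat/val rows 118..158 step4, cols 270..340 step5')
for r in range(114,162,4): print(r,[('B' if (95<x[0]<125 and x[1]>110) else 'g' if (x[0]<35 and x[1]>60) else 'k' if x[2]<60 else 'W' if x[2]>165 else '.') +str(x[2]) for x in h[r,264:344:5]])
E
```

```text
[0.5141 0.1711 0.2298] [-0.14  0.11 -0.04] [-0.5  0.3 -2.7] 0.0212
hue/sat/val rows 118..158 step4, cols 270..340 step5
114 ['.94', '.88', 'k48', '.72', '.86', '.89', '.92', '.102', 'B76', '.105', '.96', '.80', '.121', '.121', '.122', '.123']
118 ['.122', '.119', '.104', '.76', '.89', '.95', 'B76', 'B70', 'B75', 'B75', 'B75', '.94', '.117', '.117', '.119', '.120']
122 ['.119', '.112', '.124', '.82', '.85', 'B69', 'B68', 'B68', 'B75', 'B73', 'B76', 'B76', 'B76', '.93', '.114', '.117']
126 ['.122', '.122', '.80', '.101', '.124', '.110', '.75', 'B69', 'B74', 'B73', 'B75', 'B74', 'B75', 'B72', 'B73', '.93']
130 ['.123', '.105', 'B82', 'B83', '.77', '.113', '.124', '.112', 'B86', 'B75', 'B76', 'B74', 'B74', 'B75', 'B74', 'B72']
134 ['.122', '.100', 'B76', 'B75', 'B84', 'B81', '.89', '.116', '.82', 'B102', 'B85', 'B74', 'B73', 'B74', 'B72', 'B73']
138 ['.123', '.99', 'B74', 'B75', 'B76', 'B75', 'B102', 'B114', '.81', '.82', '.93', 'B113', 'B81', 'B74', 'B73', 'B75']
142 ['.127', '.101', 'B74', 'B74', 'B74', 'B74', 'B75', 'B77', 'B108', 'B114', '.84', '.81', 'B124', 'B112', 'B81', 'B84']
146 ['.125', '.97', 'B76', 'B74', 'B73', 'B74', 'B76', 'B75', 'B74', 'B81', 'B111', 'B112', 'B124', 'B125', 'B110', 'B72']
150 ['.123', '.126', '.106', 'B77', 'B73', 'B74', 'B75', 'B76', 'B73', 'B75', 'B77', 'B84', 'B115', 'B89', 'B70', 'B68']
154 ['.125', '.125', '.124', '.123', '.93', 'B75', 'B75', 'B75', 'B74', 'B72', 'B73', 'B76', 'B76', 'B69', 'B73', 'B67']
158 ['.124', '.124', '.123', '.123', '.125', '.119', '.82', 'B75', 'B74', 'B73', 'B74', 'B75', 'B72', 'B82', 'B71', 'B69']
```

Call:
play_rows:
  targets:
    - {"claw": 0.5,"tx": -3,"ty": 0,"tz": -4,"twist": 0}
    - {"claw": 0.5,"tx": -3,"ty": 0,"tz": -3,"twist": 0}
    - {"claw": 0.5,"tx": 0,"ty": 0,"tz": 0,"twist": 0}
    - {"claw": 0.5,"tx": 0,"ty": 0,"tz": 0,"twist": 0}
    - {"claw": 1,"tx": 0,"ty": 0,"tz": 0,"twist": 0}
    - {"claw": 1,"tx": 0,"ty": 0,"tz": 0,"twist": 0}
    - {"claw": 1,"tx": 0,"ty": 0,"tz": 0,"twist": 0}
  force: 60

```text
clock: 45.4
tcp_pos: [0.5153, 0.177, 0.2369]
tool_rot: [-0.634, 0.774, -0.0, -0.0]
wrist_force: [-0.4, 0.4, -3.6]
width: 0.0206
```

Call:
play_rows:
  targets:
    - {"claw": 1,"tx": 0,"ty": 0,"tz": 2,"twist": 0}
    - {"claw": 1,"tx": 0,"ty": 0,"tz": 2,"twist": 0}
    - {"claw": 1,"tx": 0,"ty": 0,"tz": 0,"twist": 0}
    - {"claw": 1,"tx": 0,"ty": 0,"tz": 0,"twist": 0}
  force: 60

```text
clock: 45.8
tcp_pos: [0.5153, 0.177, 0.2329]
tool_rot: [-0.634, 0.774, 0.0, -0.0]
wrist_force: [-0.2, 0.3, -3.0]
width: 0.021
```

```bash
python3 - <<'E'
from h import *
i=sc();cv2.imwrite('pics/s17.png',i[:,:,::-1]);t=tub();cv2.imwrite('pics/t17.png',t[:,:,::-1])
h=cv2.cvtColor(i,cv2.COLOR_RGB2HSV)
for r in range(114,154,3): print(r,''.join('B' if (95<x[0]<125 and x[1]>110) else 'g' if (x[0]<35 and x[1]>60) else 'k' if x[2]<60 else 'W' if x[2]>140 else '.' for x in h[r,264:344]))
E
```

```text
[0.5153 0.177  0.2329] [-0.13  0.05 -0.05] [-0.2  0.3 -3. ] 0.021
114 ..............kkkk...................BBBBBB.....................................
117 .............................BBBBBBBBBBBBBBBBBBBBBBBBB..........................
120 ........................BBBBBBBBBBBBBBBBBBBBBBBBBBBBBBBBBBBB....................
123 ............................BBBBBBBBBBBBBBBBBBBBBBBBBBBBBBBBBBBBBBBB............
126 ...........BB.......................BBBBBBBBBBBBBBBBBBBBBBBBBBBBBBBBBBBBBBBB....
129 .......BBBBBBBBBBBB.......................BBBBBBBBBBBBBBBBBBBBBBBBBBBBBBBBBBBBBB
132 .......BBBBBBBBBBBBBBBBBBB.....................BBBBBBBBBBBBBBBBBBBBBBBBBBBBBBBBB
135 .......BBBBBBBBBBBBBBBBBBBBBBBBBBBB..................BBBBBBBBBBBBBBBBBBBBBBBBBBB
138 .......BBBBBBBBBBBBBBBBBBBBBBBBBBBBBBBBBBBB...............BBBBBBBBBBBBBBBBBBBBBB
141 ......BBBBBBBBBBBBBBBBBBBBBBBBBBBBBBBBBBBBBBBBBBBB.........BBBBBBBBBBBBBBBBBBBBB
144 .......BBBBBBBBBBBBBBBBBBBBBBBBBBBBBBBBBBBBBBBBBBBBBBBBB...BBBBBBBBBBBBBBBBBBBBB
147 ........BBBBBBBBBBBBBBBBBBBBBBBBBBBBBBBBBBBBBBBBBBBBBBBBBBBBBBBBBBBBBBBBBBBBBBBB
150 ..............BBBBBBBBBBBBBBBBBBBBBBBBBBBBBBBBBBBBBBBBBBBBBBBBBBBBBBBBBBBBBBBBBB
153 ....................BBBBBBBBBBBBBBBBBBBBBBBBBBBBBBBBBBBBBBBBBBBBBBBBBBBBBBBBBBBB
```

Call:
play_rows:
  targets:
    - {"claw": 1,"tx": 0,"ty": 0,"tz": 2,"twist": 0}
    - {"claw": 1,"tx": 0,"ty": 0,"tz": 2,"twist": 0}
    - {"claw": 1,"tx": 0,"ty": 0,"tz": 0,"twist": 0}
    - {"claw": 1,"tx": 0,"ty": 0,"tz": 0,"twist": 0}

```text
clock: 46.3
tcp_pos: [0.5153, 0.177, 0.2289]
tool_rot: [-0.634, 0.774, 0.0, -0.0]
wrist_force: [-1.1, 0.2, -2.5]
width: 0.0207
```

Call:
play_rows:
  targets:
    - {"claw": 1,"tx": 0,"ty": 0,"tz": 2,"twist": 0}
    - {"claw": 1,"tx": 0,"ty": 0,"tz": 1,"twist": 0}
    - {"claw": 1,"tx": 0,"ty": 0,"tz": 0,"twist": 0}
    - {"claw": 1,"tx": 0,"ty": 0,"tz": 0,"twist": 0}

```text
clock: 46.7
tcp_pos: [0.5154, 0.1771, 0.226]
tool_rot: [-0.634, 0.774, -0.0, -0.0]
wrist_force: [0.0, -0.2, -3.3]
width: 0.0206
```

Call:
play_rows:
  targets:
    - {"claw": 1,"tx": 1,"ty": 0,"tz": 2,"twist": 0}
    - {"claw": 1,"tx": 1,"ty": 0,"tz": 2,"twist": 0}
    - {"claw": 1,"tx": 0,"ty": 0,"tz": 0,"twist": 0}
    - {"claw": 1,"tx": 0,"ty": 0,"tz": 0,"twist": 0}

```text
clock: 47.1
tcp_pos: [0.515, 0.175, 0.2219]
tool_rot: [-0.634, 0.774, 0.0, -0.0]
wrist_force: [0.4, 0.8, -2.0]
width: 0.0206
```

Call:
play_rows:
  targets:
    - {"claw": 1,"tx": 1,"ty": 0,"tz": 2,"twist": 0}
    - {"claw": 1,"tx": 1,"ty": 0,"tz": 2,"twist": 0}
    - {"claw": 1,"tx": 0,"ty": 0,"tz": 0,"twist": 0}
    - {"claw": 1,"tx": 0,"ty": 0,"tz": 0,"twist": 0}

```text
clock: 47.5
tcp_pos: [0.5147, 0.1733, 0.2182]
tool_rot: [-0.634, 0.774, 0.0, 0.0]
wrist_force: [0.1, 1.8, -2.2]
width: 0.0204
```

```bash
python3 - <<'E'
from h import *
i=sc()
h=cv2.cvtColor(i,cv2.COLOR_RGB2HSV)
for r in range(114,154,3): print(r,''.join('B' if (95<x[0]<125 and x[1]>110) else 'g' if (x[0]<35 and x[1]>60) else 'k' if x[2]<60 else 'W' if x[2]>140 else '.' for x in h[r,264:344]))
E
```

```text
[0.5147 0.1733 0.2182] [ 0.43  0.02 -0.12] [ 0.1  1.8 -2.2] 0.0204
114 ...kkkkkkkkkkk...kkkk................BBBBBBB....................................
117 ..........kkkk...k...........BBBBBBBBBBBBBBBBBBBBBBBBB..........................
120 .......................BBBBBBBBBBBBBBBBBBBBBBBBBBBBBBBBBBBBB....................
123 ...................BBBBBBBBBBBBBBBBBBBBBBBBBBBBBBBBBBBBBBBBBBBBBBBBB............
126 .......................BBBBBBBBBBBBBBBBBBBBBBBBBBBBBBBBBBBBBBBBBBBBBBBBBBBBB....
129 .......BBB....................BBBBBBBBBBBBBBBBBBBBBBBBBBBBBBBBBBBBBBBBBBBBBBBBBB
132 .......BBBBBBBBBB...................BBBBBBBBBBBBBBBBBBBBBBBBBBBBBBBBBBBBBBBBBBBB
135 .......BBBBBBBBBBBBBBBBB.................BBBBBBBBBBBBBBBBBBBBBBBBBBBBBBBBBBBBBBB
138 .......BBBBBBBBBBBBBBBBBBBBBBBB................BBBBBBBBBBBBBBBBBBBBBBBBBBBBBBBBB
141 .......BBBBBBBBBBBBBBBBBBBBBBBBBBBBBBBB..............BBBBBBBBBBBBBBBBBBBBBBBBBBB
144 .......BBBBBBBBBBBBBBBBBBBBBBBBBBBBBBBBBBBBBB.............BBBBBBBBBBBBBBBBBBBBBB
147 ........BBBBBBBBBBBBBBBBBBBBBBBBBBBBBBBBBBBBBBBBBBBB......BBBBBBBBBBBBBBBBBBBBBB
150 ..............BBBBBBBBBBBBBBBBBBBBBBBBBBBBBBBBBBBBBBBBBBBBBBBBBBBBBBBBBBBBBBBBBB
153 ....................BBBBBBBBBBBBBBBBBBBBBBBBBBBBBBBBBBBBBBBBBBBBBBBBBBBBBBBBBBBB
```

Call:
play_rows:
  targets:
    - {"claw": 1,"tx": 1,"ty": 0,"tz": 2,"twist": 0}
    - {"claw": 1,"tx": 0,"ty": 0,"tz": 0,"twist": 0}
    - {"claw": 1,"tx": 0,"ty": 0,"tz": 0,"twist": 0}
    - {"claw": 1,"tx": 0,"ty": 0,"tz": 0,"twist": 0}
  force: 100

```text
clock: 47.95
tcp_pos: [0.5146, 0.1723, 0.2163]
tool_rot: [-0.634, 0.774, -0.0, 0.0]
wrist_force: [0.5, 2.1, 2.1]
width: 0.02
```

```bash
python3 - <<'E'
from h import *
sc(); t=tub(); h=cv2.cvtColor(t,cv2.COLOR_RGB2HSV)
for r in range(160,272,4): print(r,''.join('B' if (95<x[0]<125 and x[1]>110) else 'g' if (x[0]<35 and x[1]>90 and x[2]>60) else 'r' if (x[0]<12 or x[0]>170) and x[1]>60 else 'k' if x[2]<50 else 'W' if x[2]>150 else '.' for x in h[r,60:200:2]))
E
```

```text
[0.5146 0.1723 0.2163] [ 1.09  0.   -0.11] [0.5 2.1 2.1] 0.02
gold 9.0 px [131. 192.] beyond rim 0.057 lat -0.077
160 ....W........................W........................................
164 ...W...W.....................................................W.......W
168 .......W....BBB.....W..W.WW..W....W...................................
172 .........W.BBBBBBBBBBBBB....W.....W...................................
176 ...........BBBBBBBBBBBBBBBBBBBBBBB....................................
180 ...W.W.W..BBBBB.gggggggrrrr.BBBBBBBBBBBBBBB..............W........W...
184 ......rrrgggggggggggggrrrrrrr.BBBBBBBBBB.BBBBB..W.W...W.........W....W
188 gggggggggggggggggggggrggrrkkkr.BB....WWWW........W..WW......W.........
192 ggggggggggggggggggggrggrrkkk..krrgggg..WWWWWWWWWWWWWWW................
196 ggggggggggggggggggggrggrkkkkkkkkggggrrrrrr.WWWWWWWWWWW................
200 gggggggggggggggggggggggkkkkkkBkkrggrrrrrrr.WWW........................
204 gggggggggggggggggggrggrk..kkkkkkkggggrrrrr.WWW.....k..................
208 ggggggggggggggggggggggrkkkkkkkkkkrgggggggrg......k..k.................
212 ggggggg
[... 413 characters left out ...]
gr...kk...kkkkkkkkk......
236 ggggggggggggggggggggrgggkkkkkkkkkrgggggggrgggr..kkk...................
240 ggggggggggggggggggggrrggrkkkkkkkkrrgrrggrrrg..kkk.....................
244 gggggggggggggggggggggrrggrrkk..krrrggrrrrrrrkkkkk.....................
248 gggggggggggggggggggggrr.ggrrrkrrrrrggrrrrrr...........................
252 gggggggggggggggggggggrrrrrggrrrrrrrgr.................................
256 gggggggggggggggggggggrrrrrrrrrrrrrrBB..W......W.......................
260 gggggggggggggggggggggrrrrrrrrrrrrrrB........WWW..........W...........W
264 gggggggggggggggggggggrrrrrkrrrrrrr..........................W.........
268 ggggggggggggggggggggggrrrrrrrrrrrr............W.........W..W.......W.W
```

Call:
play_rows:
  targets:
    - {"claw": 1,"tx": 0,"ty": 0,"tz": -10,"twist": 0}
    - {"claw": 1,"tx": 0,"ty": 0,"tz": -20,"twist": 0}
    - {"claw": 1,"tx": 0,"ty": 0,"tz": -25,"twist": 0}
    - {"claw": 1,"tx": 5,"ty": 0,"tz": -15,"twist": 0}
    - {"claw": 1,"tx": 25,"ty": 0,"tz": 0,"twist": 0}
    - {"claw": 1,"tx": 30,"ty": 0,"tz": 0,"twist": 0}
    - {"claw": 1,"tx": 30,"ty": 0,"tz": 0,"twist": 0}
    - {"claw": 1,"tx": 30,"ty": 0,"tz": 0,"twist": 0}
  force: 120

```text
clock: 48.85
tcp_pos: [0.4901, 0.0529, 0.2859]
tool_rot: [-0.634, 0.773, -0.0, -0.001]
wrist_force: [0.8, -1.0, -2.3]
width: 0.0195
```

Call:
play_rows:
  targets:
    - {"claw": 1,"tx": 0,"ty": 0,"tz": 0,"twist": 5}
    - {"claw": 1,"tx": 0,"ty": 0,"tz": 0,"twist": 8}
    - {"claw": 1,"tx": 0,"ty": 0,"tz": 0,"twist": 8}
    - {"claw": 1,"tx": 0,"ty": 0,"tz": 0,"twist": 8}
    - {"claw": 1,"tx": 0,"ty": 0,"tz": 0,"twist": 8}
    - {"claw": 1,"tx": 0,"ty": 0,"tz": 0,"twist": 8}
    - {"claw": 1,"tx": 0,"ty": 0,"tz": 0,"twist": 8}
    - {"claw": 1,"tx": 0,"ty": 0,"tz": 0,"twist": 8}

```text
clock: 49.65
tcp_pos: [0.4904, 0.0539, 0.2858]
tool_rot: [-0.151, 0.989, -0.0, -0.001]
wrist_force: [-0.4, -0.0, -2.5]
width: 0.0197
```

```bash
python3 - <<'E'
from h import *
rows((.494,.046,.23,190.6))
print(arm.read_state()['moment'].round(2))
t=tub(); h=cv2.cvtColor(t,cv2.COLOR_RGB2HSV);cv2.imwrite('pics/t18.png',t[:,:,::-1])
for r in range(164,268,3): print(r,''.join('B' if (95<x[0]<125 and x[1]>110) else 'g' if (8<x[0]<35 and x[1]>80 and x[2]>60) else 'r' if (x[0]<8 or x[0]>170) and x[1]>60 else 'k' if x[2]<50 else 'W' if x[2]>145 else '.' for x in h[r,60:165]))
s=cams.capture('scene');cv2.imwrite('pics/s18.png',s[:,:,::-1])
E
```

```text
at [0.4904 0.0539 0.2858] psi -162.7 w 0.0197 F [-0.4 -0.  -2.5] t 49.65
leg shift tx,ty,tz [-1.1 -8.6 55.8] | n 2 | then twist 6.7 n 1
[-0.05  0.11 -0.06]
gold 32.5 px [136. 191.] beyond rim 0.041 lat -0.082
164 WWWWWWWWWWWWWWWWWWWWWWWWWWWWWWWWWWWWWWWWWWWWWWWWWWWWWWWWWWWWWWWWWWWWWWWWWWWWWWWWWWWWWWWWWWWWWWWW.WWWWWWWW
167 WWWWWWWWWWWWWWWWWWWWWWWWB...WWWWWWWWWWWWWWWWWWWWWWWWWWWWWWWWWWWWWWWWWWWWWWWWWWWWWWWWWWWWWWWWWWWWWWWWWWWWW
170 WWWWWWWWWWWWWWWWWWWWWW.BBBBBBBBBBBBBBBBBWWWWWWWWWWWWWWWWWWWWWWWWWWWWWWWWWWWWWWWWWWWWWWWWWWWWWWWWWWWWWWWWW
173 WWWWWWWWWWWWWWWWWWWWW.BBBBBBBBBBBBBBBBBBBBBBBBBBBBBBB..WWWWWWWWWWWWWWWWWWWWWWWWWWWWWWWWWWWWWWWWWWWWWWWWWW
176 WWWWWWWWWWWWWWWWWWWW.BBBBBBBBBBBBBBBBBBBBBBBBBBBBBBBBBBBBBBBBBBBBBB....WWWW.WWWWWWWWWWWWWWWWWWWWWWWWWWWWW
179 WWWWWWWWWWWWWWWWWWW.BBBBBBBBBBBBBBBBBBBBBBBBBBBBBBBBBBBBBBBBBBBBBBBBBBBBBBBBBBBBB..WW...WWWWWWWWWWWWWWWWW
182 WWWWWWWWWWWWWWWWWWW.BBBBBBBBBBBBBBBBBBBBBBBBBBBBBBBBBBBBBBBBBBBBBBBBBBBBBBBBBBBBBBBBBBBB.....WWWWWWWWWWWW
185 WWWWWWWWWWWWWWWWWW.BBBBBBBBBBBBBBBBBBBBBBBBBBBBBBBBBBBBBBBBBBBBBBBBBBBBBBBBBBWWWW..BBBBBBBB...WWWWWWWWWWW
188 WWWWWWW
[... 2258 characters left out ...]
rrrrrrrrrrrrrrrrrrrrrrrrrrrrrrrrrrrrrrrr
251 ......WWWWWWWWWWW..BB..rrrrrrrrrrrrrrrrrrrrrrrrrrrrrrrrrrrrrrrrrrrrrrrrrrrrrrrrrrrrrrrrrrrrrrrrrrrrrrrrrr
254 .....WWWWWWWWWWWWWWWW..rrrrrrrrrrrrrrrrrrrrrrrrrrrrrrrrrrrrrrrrrrrrrrrrrrrrrrrrrrrrrrrrrrrrrrrrrrrrrrrrrr
257 .....WWWWWWWWWWWWWWWW.rrrrrrrrrrrrrrrrrrrrrrrrrrrrrrrrrrrrrrrrrrrrrrrrrrrrrrrrrrrrrrrrrrrrrrrrrrrrrrrrrrr
260 .....WWWWWWWWWWWWWWWW.rrrrrrrrrrrrrrrrrrrrrrrrrrrrrrrrrrrrrrrrrrrrrrrrrrrrrrrrrrrrrrrrrrrrrrrrrrrrrrrrrrr
263 .....WWWWWWWWWWWWWWW..rrrrrrrrrrrrrrrrrrrr..rrrrrrrrrrrrrrrrrrrrrrrrrrrrrrrrrrrrrrrrrrrrrrrrrrrrrrrrrrrrr
266 .....WWWWWWWWWWWWWWW..rrrrrrrrrrrrrrrrrrrrrrrrrrrrrrrrrrrrrrrrrrrrrrrrrrrrrrrrrrrrrrrrrrrrrrrrrrrrrrrrrrr
```

```bash
python3 - <<'E'
from h import *
i=cv2.imread('pics/s18.png');h=cv2.cvtColor(i,cv2.COLOR_BGR2HSV)
for nm,m in(('gold',cv2.inRange(h,(10,80,50),(33,255,255))),('cream',cv2.inRange(h,(18,14,150),(50,80,255)))):
    m[:60]=0
    for q in cv2.findContours(m,cv2.RETR_EXTERNAL,cv2.CHAIN_APPROX_NONE)[0]:
        if 8<cv2.contourArea(q)<3000: print(nm,cv2.contourArea(q),np.round(cv2.minAreaRect(q)[0]))
# reference colours of chips in s9
j=cv2.cvtColor(cv2.imread('pics/s9.png'),cv2.COLOR_BGR2HSV)
print('chip hsv',j[187,299],j[198,295],j[206,289],'blade',j[200,275])
p=proj('scene',[[.62,.08,.15],[.49,.05,.27]]);print(p)
for r in range(60,200,4): print(r,''.join('g' if (8<x[0]<35 and x[1]>80 and x[2]>60) else 'B' if (95<x[0]<125 and x[1]>110) else 'k' if x[2]<50 else 'c' if 18<x[0]<60 and x[2]>130 else 'W' if x[2]>138 else '.' for x in h[r,215:365]))
E
```

```text
gold 210.0 [237. 253.]
gold 483.5 [489. 153.]
gold 42.5 [310. 105.]
gold 135.0 [288. 100.]
gold 72.0 [265.  95.]
cream 12.5 [345. 380.]
cream 38.5 [332. 379.]
cream 83.5 [405. 376.]
cream 11.0 [359. 365.]
cream 30.0 [399. 366.]
cream 56.5 [489. 365.]
cream 94.5 [345. 367.]
cream 260.5 [379. 369.]
cream 12.5 [345. 348.]
cream 78.0 [357. 349.]
cream 19.0 [460. 330.]
cream 393.5 [407. 340.]
cream 111.0 [367. 328.]
cream 10.0 [382. 320.]
cream 12.0 [368. 313.]
cream 50.5 [401. 305.]
cream 34.0 [454. 298.]
cream 280.5 [418. 308.]
cream 22.0 [441. 291.]
cream 230.5 [475. 299.]
cream 113.5 [385. 294.]
cream 23.5 [464. 286.]
cream 9.5 [482. 282.]
cream 8.5 [455. 282.]
cream 23.0 [436. 281.]
cream 14.0 [444. 279.]
cream 98.5 [505. 284.]
cream 134.5 [420. 280.]
cream 18.5 [446. 268.]
cream 32.0 [467. 271.]
cream 31.5 [452. 261.]
cream 29.5 [508. 256.]
cream 24.5 [485. 250.]
cream 40.0 [423. 254.]
cream 60.0 [433. 255.]
cream 31.0 [449. 250.]
cream 35.0 [476. 242.]
cream 26.0 [498. 237.]
cream 76.5 [487. 228.]
cream 112.0 [442. 234.]
cream 28.5 [457. 219.]
cream 9.5 [459. 204.]
cream 60.0 [500.
[... 4969 characters left out ...]
........................................................WWWWWWWWWWWWWWWWWWWWWWW.
184 ...................................................................................................................................WWWWWWWWWWWWWWWW...
188 ......................................................................................................................................................
192 ......................................................................................................................................................
196 ......................................................................................................................................................
```

The blade carries no gold or chip-bright blobs, and a plate and a chip show in the tub. Now lay the shovel back, edge first.

Call:
play_rows:
  targets:
    - {"claw": 1,"tx": 0,"ty": 0,"tz": 0,"twist": 6.7}
    - {"claw": 1,"tx": -16,"ty": -4,"tz": 15,"twist": 0}
    - {"claw": 1,"tx": -16,"ty": -4,"tz": 20,"twist": 0}
    - {"claw": 1,"tx": -16,"ty": -3,"tz": 25,"twist": 0}
    - {"claw": 1,"tx": 0,"ty": 0,"tz": 25,"twist": 0}
    - {"claw": 1,"tx": 0,"ty": 0,"tz": 15,"twist": 0}
    - {"claw": 1,"tx": 0,"ty": 0,"tz": 0,"twist": 0}
    - {"claw": 1,"tx": 0,"ty": 0,"tz": 0,"twist": 0}

```text
clock: 50.55
tcp_pos: [0.54, 0.0527, 0.1868]
tool_rot: [-0.096, 0.995, -0.0, 0.0]
wrist_force: [-0.2, 1.1, -3.1]
width: 0.0197
```

Call:
play_rows:
  targets:
    - {"claw": 1,"tx": 0,"ty": 0,"tz": 5,"twist": 0}
    - {"claw": 1,"tx": 0,"ty": 0,"tz": 5,"twist": 0}
    - {"claw": 1,"tx": 0,"ty": 0,"tz": 0,"twist": 0}
    - {"claw": 1,"tx": 0,"ty": 0,"tz": 0,"twist": 0}

```text
clock: 50.95
tcp_pos: [0.54, 0.0528, 0.1762]
tool_rot: [-0.096, 0.995, -0.0, 0.0]
wrist_force: [0.8, 0.5, -3.2]
width: 0.0195
```

```bash
python3 - <<'E'
from h import *
s=arm.read_state(); rows((.539,.052,.165,190.6)); print(s['moment'].round(2))
i=cams.capture('scene'); cv2.imwrite('pics/s19.png',i[:,:,::-1]); h=cv2.cvtColor(i,cv2.COLOR_RGB2HSV)
for r in range(110,224,4): print(r,''.join('B' if (95<x[0]<125 and x[1]>110) else 'k' if x[2]<60 else 'W' if x[2]>130 else 'd' if x[2]<105 else 'b' if x[1]<20 else '.' for x in h[r,220:340]))
E
```

```text
at [0.54   0.0528 0.1762] psi -169.0 w 0.0195 F [ 0.8  0.5 -3.2] t 50.95
leg shift tx,ty,tz [ 1.1 -0.6 11.2] | n 1 | then twist 0.4 n 1
[0.02 0.15 0.  ]
110 ...........................dddddddddkkkkkkkkkkkkkkkkkkkkdddddddbbbbbWWWWWWWWWWWW.ddddd....bbbbbbbbddddddddddddd.......dd
114 ...................................dkkkkkkkkkkkkkkkkkkkddddddddddddddddddddddd.ddBBBBBBBd.....ddddddd...................
118 ..................................dddddddkkkkkkkkkkkkkdddddddddddddddddBBBBBBBBBBBBBBBBBBBBBBBBBBBBdd...................
122 .................ddkkkdd............bbddkkkkkkkkkkkkkd........BBBBBBBBBBBBBBBBBBBBBBBBBBBBBBBBBBBBBBBBBBBBBBBdd.........
126 ..............ddkkkkkkkkkkkdd..ddkddddkkkkkkkkkkkkkkdddBBBBBBBBBBBBBBBBBBBBBBBBBBBBBBBBBBBBBBBBBBBBBBBBBBBBBBBBBBBBBBBBd
130 .................ddkkkkkkkkkkkkkkkkkkkkkkkkkkkkkkkBBBBBBBBBBBBBBBBBBBBBBBBBBBBBBBBBBBBBBBBBBBBBBBBBBBBBBBBBBBBBBBBBBBBBB
134 .....................ddkkkkkkkkkkkkkkkkkkkkkkkkddddBBBBBBBBBBBBBBBBBBBBBBBBBBBBBBBBBBBBBBBBBBBBBBBBBBBBBBBBBBBBBBBBBBBBB
138 ..........................ddkkkkkkkkkkkkkkkkkkkkkBBBBBBBBBBBBBBBBBBB
[... 1977 characters left out ...]
...................ddddbbbWWWWWWWWWWW..................................dddd
206 ....................................................................dddbbWWWWWWW.......................................d
210 ..................................W.....................................bbWWWW..........................................
214 ........................................................................................................................
218 ...................................................WW.........................WW........................................
222 .........................................W..........W........................bbbb.......................................
```

Call:
play_rows:
  targets:
    - {"claw": 1,"tx": 0,"ty": 0,"tz": 6,"twist": 0}
    - {"claw": 1,"tx": 0,"ty": 0,"tz": 6,"twist": 0}
    - {"claw": 1,"tx": 0,"ty": 0,"tz": 0,"twist": 0}
  force: 40

```text
clock: 51.3
tcp_pos: [0.5394, 0.0529, 0.1627]
tool_rot: [-0.095, 0.995, 0.0, -0.001]
wrist_force: [-0.4, 1.0, -2.9]
width: 0.0191
```

Call:
play_rows:
  targets:
    - {"claw": 1,"tx": 0,"ty": 0,"tz": 6,"twist": 0}
    - {"claw": 1,"tx": 0,"ty": 0,"tz": 4,"twist": 0}
    - {"claw": 1,"tx": 0,"ty": 0,"tz": 0,"twist": 0}

```text
clock: 51.6
tcp_pos: [0.5397, 0.0528, 0.1532]
tool_rot: [-0.095, 0.995, 0.0, -0.001]
wrist_force: [0.5, 0.4, -3.1]
width: 0.0194
```

Call:
play_rows:
  targets:
    - {"claw": 1,"tx": 0,"ty": 0,"tz": 4,"twist": 0}
    - {"claw": 1,"tx": 0,"ty": 0,"tz": 3,"twist": 0}
    - {"claw": 1,"tx": 0,"ty": 0,"tz": 0,"twist": 0}

```text
clock: 51.9
tcp_pos: [0.5408, 0.0526, 0.1492]
tool_rot: [-0.095, 0.995, -0.0, 0.001]
wrist_force: [-7.1, -0.6, 12.9]
width: 0.0192
```

Call:
play_rows:
  targets:
    - {"claw": 0.6,"tx": 0,"ty": 0,"tz": -1,"twist": 0}
    - {"claw": 0.5,"tx": 1,"ty": 0,"tz": 0,"twist": 0}
    - {"claw": 0.5,"tx": 4,"ty": 0,"tz": 5,"twist": 0}
    - {"claw": 0.5,"tx": 5,"ty": 0,"tz": 6,"twist": 0}
    - {"claw": 0.5,"tx": 5,"ty": 0,"tz": 6,"twist": 0}
    - {"claw": 0.5,"tx": 5,"ty": 0,"tz": 6,"twist": 0}
    - {"claw": 0.5,"tx": 0,"ty": 0,"tz": 0,"twist": 0}
  force: 20

```text
clock: 52.6
tcp_pos: [0.5192, 0.0489, 0.1235]
tool_rot: [-0.095, 0.995, 0.0, -0.001]
wrist_force: [-1.9, -1.2, -0.1]
width: 0.0217
```

Pivoting nicely; continue down.

Call:
play_rows:
  targets:
    - {"claw": 0.5,"tx": 5,"ty": 0,"tz": 7,"twist": 0}
    - {"claw": 0.5,"tx": 5,"ty": 0,"tz": 7,"twist": 0}
    - {"claw": 0.5,"tx": 4,"ty": 0,"tz": 8,"twist": 0}
    - {"claw": 0.5,"tx": 4,"ty": 0,"tz": 8,"twist": 0}
    - {"claw": 0.5,"tx": 3,"ty": 0,"tz": 8,"twist": 0}
    - {"claw": 0.5,"tx": 3,"ty": 0,"tz": 8,"twist": 0}
    - {"claw": 0.5,"tx": 0,"ty": 0,"tz": 0,"twist": 0}

```text
clock: 53.3
tcp_pos: [0.4959, 0.0445, 0.0776]
tool_rot: [-0.095, 0.995, 0.0, -0.001]
wrist_force: [-1.1, -1.3, -0.1]
width: 0.0211
```

Call:
play_rows:
  targets:
    - {"claw": 0.5,"tx": 2,"ty": 0,"tz": 7,"twist": 0}
    - {"claw": 0.5,"tx": 1,"ty": 0,"tz": 6,"twist": 0}
    - {"claw": 0.5,"tx": 1,"ty": 0,"tz": 6,"twist": 0}
    - {"claw": 0.5,"tx": 0,"ty": 0,"tz": 3,"twist": 0}
    - {"claw": 0.5,"tx": 0,"ty": 0,"tz": 0,"twist": 0}

```text
clock: 53.8
tcp_pos: [0.4926, 0.0437, 0.0564]
tool_rot: [-0.095, 0.995, 0.0, -0.0]
wrist_force: [-1.7, -0.6, -1.3]
width: 0.0216
```

Call:
play_rows:
  targets:
    - {"claw": 0.5,"tx": 0,"ty": 0,"tz": 3,"twist": 0}
    - {"claw": 0.5,"tx": 0,"ty": 0,"tz": 3,"twist": 0}
    - {"claw": 0.5,"tx": 0,"ty": 0,"tz": 0,"twist": 0}
    - {"claw": 0.5,"tx": 0,"ty": 0,"tz": 0,"twist": 0}

```text
clock: 54.2
tcp_pos: [0.4931, 0.0436, 0.0517]
tool_rot: [-0.095, 0.995, -0.0, 0.0]
wrist_force: [-4.5, -0.8, 6.6]
width: 0.0213
```

Call:
play_rows:
  targets:
    - {"claw": 0.4,"tx": 0,"ty": 0,"tz": 0,"twist": 0}
    - {"claw": 0.2,"tx": 0,"ty": 0,"tz": 0,"twist": 0}
    - {"claw": -0.3,"tx": 0,"ty": 0,"tz": 0,"twist": 0}
    - {"claw": -0.3,"tx": 0,"ty": 0,"tz": 0,"twist": 0}
    - {"claw": -0.3,"tx": 0,"ty": 0,"tz": 0,"twist": 0}
    - {"claw": -0.3,"tx": 0,"ty": 0,"tz": -30,"twist": 0}
    - {"claw": -0.3,"tx": 0,"ty": 0,"tz": -45,"twist": 0}
    - {"claw": -0.3,"tx": 0,"ty": 0,"tz": -45,"twist": 0}

```text
clock: 55.0
tcp_pos: [0.4922, 0.0438, 0.172]
tool_rot: [-0.095, 0.995, 0.0, -0.001]
wrist_force: [1.1, 0.5, 1.0]
width: 0.0557
```

Call:
play_rows:
  targets:
    - {"claw": -0.3,"tx": 0,"ty": -45,"tz": -30,"twist": 0}
    - {"claw": -0.3,"tx": 0,"ty": -45,"tz": 0,"twist": 0}
    - {"claw": -0.3,"tx": 0,"ty": -45,"tz": 0,"twist": 0}
    - {"claw": -0.3,"tx": 0,"ty": -45,"tz": 0,"twist": 0}
    - {"claw": -0.3,"tx": 0,"ty": -45,"tz": 0,"twist": 0}
    - {"claw": -0.3,"tx": 0,"ty": -45,"tz": 0,"twist": 0}
    - {"claw": -0.3,"tx": 0,"ty": -45,"tz": 0,"twist": 0}
    - {"claw": -0.3,"tx": 0,"ty": 0,"tz": 0,"twist": 0}

```text
clock: 55.8
tcp_pos: [0.5519, -0.2672, 0.1974]
tool_rot: [-0.093, 0.996, -0.0, -0.0]
wrist_force: [-0.0, 0.2, -1.0]
width: 0.0553
```

```bash
python3 - <<'E'
from h import *
rows((.49,-.3,.2,190))
t=tub();h=cv2.cvtColor(t,cv2.COLOR_RGB2HSV);cv2.imwrite('pics/t20.png',t[:,:,::-1]);gold()
f=lambda x:'B' if (95<x[0]<125 and x[1]>110) else 'g' if (8<x[0]<35 and x[1]>80 and x[2]>60) else 'k' if x[2]<60 else 'W' if x[2]>155 else 'w' if x[1]<14 and x[2]>120 else '.'
for r in range(166,264,3): print(r,''.join(f(x) for x in h[r,62:250:1]))
E
```

```text
at [ 0.5519 -0.2672  0.1974] psi -169.3 w 0.0553 F [-0.   0.2 -1. ] t 55.8
leg shift tx,ty,tz [ 67.  -20.8  -2.6] | n 2 | then twist 0.7 n 1
gold 96.5 px [126. 232.] beyond rim 0.044 lat 0.044
gold 109.0 px [134. 195.] beyond rim 0.044 lat -0.069
cream 9.0 px [125. 232.] beyond rim 0.047 lat 0.045
top [0.502 0.331] [ 8.  12.1] yaw 76
top [0.614 0.307] [13. 10.] yaw 0
top [ 0.641 -0.248] [ 6. 13.] yaw 0
top [ 0.64  -0.194] [ 6.4 13.4] yaw 6
scene [ 0.632 -0.216] [ 8.9 33.4] yaw 50
166 wWW.wW..WWW..W..wwW.W..W........WwW.WWW.wW.WWWWW..WwWWWww.WWww...ww.wwWww....ww.......ww....w.....ww.w.......ww.WW...W.w.....w......W.WwwW.W.WWWWwWwwWWwWWW.WWWWwWW.Ww.WW.wwW.WWWW.W.ww.w.WW
169 ..WWWWWw..w...wwww...BBBBBBBBBBB.......WW.WW.WWWWWWWWWWWWW.WW.Ww..WWW...w...w..ww..ww..w........w.w.ww.ww..www.w.w..........w...www.ww.ww..WWwWWWwWWWWww.WWW.WWWWWWWWWWWWWWWWWWWWWWW.wwWW.WW
172 wWW....W.ww.wwwW..W.BBBBBBBBBBBBBBBBBBBBBBBBBB.....W.W.WWWWWWwW.wW.www..WWw...w...........w.W...w.wwWw.WWWW...ww.....W.w....w..w...w.WW....Ww.WWWWWWWWWWWWWWWWWWWWWWWWWWWWWWWWWWWWWWW..w.WWw
175 .W.ww..wWw.w.......BBBBBBBBBBBBB
[... 5053 characters left out ...]
BBBBBB....WWWWWWW.WWWww..w...W..w.w..........W....w.w.w.....w.w...wwww.WwwWwW.WWWWWWWWwWWWw......k...WWWWWWWWWWWWWWWW.WWW
256 ..w.WWWWWWWWWWWWWWWWWWwwW.W...........BBBBBBBBBBBBBBBBBBBBBBBBBBBBBBBBBBB..WWWWWWW.WW...WW.....W..........w.w......w....w...w....Www.w.WWwwwWwWWWW.wWWWWWWWWW........k..WWWWWWWWWwWwWwWWWWW.
259 ....WWWWWWWWWWWwWWWWWWWWWwwwWwwwww.w..W.W.W........BBBBBBBBBBBBBBBBBBBBB...WWWWwWWWwW..w..W..w.w...w.....w....ww.w.w...wWw.w.....wW.WW.w.WWWWWWWWWWWWWWWWWWWWW.......k...WWWWWWWWWWWWWW.W.WW
262 ..w.WWWWWWWWW.wWWWW.WwW..WWWWWWWWWWWWWwwwww..WWWww.W.W.W..................WWW..Www..w..wWWw.wW...www.ww.w..wW...w....w.WwwW.wW.w.WW..WWwWWWWw.WWWWWwWwWWWWWWWW.......kk...WWWWWWWWWwwWWWWw.W
```

```bash
python3 - <<'E'
from h import *
for n,f,boxes in(('top','top0',{'shovel':(165,270,175,255),'knob':(148,170,243,268),'tin':(118,155,170,205),'spanner':(205,272,385,410),'cell':(130,156,298,318)}),('scene','scene0',{'shovel':(165,225,215,320),'bar':(165,185,217,262),'knob':(212,242,285,312),'tin':(170,212,332,366),'cell':(243,285,270,296),'spanner':(275,325,80,152)})):
    a=cv2.cvtColor(cv2.imread(f'pics/{f}.png'),cv2.COLOR_BGR2GRAY).astype(np.float32);im=snap(n,n+'21')
    b=cv2.cvtColor(im,cv2.COLOR_RGB2GRAY).astype(np.float32)
    for k,(r0,r1,c0,c1) in boxes.items():
        A,B=a[r0:r1,c0:c1],b[r0:r1,c0:c1]
        print(n,k,'shift px',np.round(cv2.phaseCorrelate(A,B)[0],1),'diff',round(float(np.abs(A-B).mean()),1))
    m=(b<60).astype(np.uint8); r=(200,275,200,250) if n=='top' else (160,195,212,265)
    for src in(a,b):
        m=(src[r[0]:r[1],r[2]:r[3]]<60).astype(np.uint8)
        q=max(cv2.findContours(m,0,1)[0],key=cv2.contourArea); print(n,'bar',(cv2.boxPoints(cv2.minAreaRect(q))+[r[2],r[0]]).round(1).tolist())
E
```

```text
top shovel shift px [0.9 0.7] diff 13.5
top knob shift px [0.5 0.1] diff 11.4
top tin shift px [0.  0.1] diff 12.9
top spanner shift px [0.4 2.2] diff 47.0
top cell shift px [0.  0.6] diff 12.2
top bar [[218.0, 228.0], [220.9, 227.4], [228.0, 263.6], [225.0, 264.2]]
top bar [[223.6, 243.1], [225.2, 242.8], [228.6, 264.9], [227.0, 265.2]]
scene shovel shift px [-1.2  0.2] diff 6.4
scene bar shift px [-0.7  0.3] diff 9.3
scene knob shift px [0.5 0.1] diff 4.3
scene tin shift px [0.  0.5] diff 4.2
scene cell shift px [0.5 0.6] diff 4.2
scene spanner shift px [ 0. -0.] diff 4.1
scene bar [[220.0, 175.4], [221.7, 168.1], [255.9, 175.9], [254.3, 183.2]]
scene bar [[218.2, 175.6], [219.9, 168.2], [254.1, 176.1], [252.4, 183.5]]
```

Everything checks out: the shovel is back within about 1-2 px of its start and lies flat, and the bystanders have not moved. Handing in.

```bash
python3 -c "
from plant import arm
print(arm.job_done(), arm.read_state()['clock'])"
```

```text
the job is handed in; nothing more can be done
the job is handed in; nothing more can be done
```

The job is handed in at about 56 s of the 208 s allowed. Four plates and three chips were present.

**What I did:**
- **Clean plates:** two slid into the rack without resistance and sit at about 40 and 94 mm depth.
- **Caked plates:** the other two stopped at the mouth with 16 and 23 N, so I laid them on the shovel beside the chips.
- **Tipping:** I carried the shovel to the tub level and set its edge on the near rim with everything aboard, at about 4 N. I then tipped it by letting the bar pivot in a loosened grip to roughly 33–40°, and laid it back flat.

**Last checks:**
- **Tub:** the top view shows both caked plates and three chip-sized blobs inside.
- **Rack:** both clean plates are in it.
- **Shovel:** it lies within a few mm of its start, with the bar at the same slope in the image.
- **Bystanders:** the knob, tin, load cell and spanner show no shift in the scene view. The top view's spanner patch disagreed (2 px, large difference), most likely because the arm overlapped it.

**Not certain:**
- **Rim contact:** the edge came off the rim near the end of the tip, because the empty shovel stuck in the pads. I pressed it back on at about 5 N while still tipped.
- **Load off at that moment:** the arm hid the tub then, so I only confirmed the blade was empty and the load was in the tub just afterwards.

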